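# Load the tumbling drum with bolts and tumble them

### The job

Roll the tumbling drum along its board until it rests with its windows facing straight up, then pluck every bolt from the pocket tray and drop it through a window into the drum. When all are in, tumble them: roll the drum two facets (45 degrees) away from the robot, then back past upright to two facets towards the robot, and roll it upright again. Keep the drum down on the board, end with all the bolts inside and the windows facing up, and leave the black rubber seal in the tray and the other things where they are.

Things in the scene. Friction and masses are not known exactly. Their poses are not given: they have to be found in the camera images.
- drum: loose tumbling drum on the board: 64 mm across, 160 mm long, 0.45 kg, inner radius 27 mm, aluminium slats, two windows on one side. Its end plates are sixteen-sided, so it rolls in steps of 22.5 degrees and rests on a facet. Origin: its middle, on the axis, 32 mm above the board; own y along the axis; own z out through the middle of the windows (up when they face up). It starts with them facing the robot
- drum_band (a point): top of the black rubber band, 36 mm wide and 63 mm across, a full circle round the drum's middle, at the yellow mark on the windows' side; axes as the drum's. Pressing on the band from above with some newtons and moving across the axis turns the drum without slip
- window_a (a point): middle of the mouth of one window, between the band and a blue end plate (5 mm thick, all round): 52 mm wide across the drum, 57 mm long along it, its edges 18 mm above the axis when it faces up; the point lies 46.5 mm from the drum's middle along own y and 18 mm from the axis
- window_b (a point): the other, equal window, at 46.5 mm the other way from the drum's middle
- roll_board: plywood rolling board fixed to the bench, 250 mm (own x) by 190 mm (own y), its top 20 mm above the bench, with a stop rib 10 mm wide and 6.5 mm high across each x end, 119 mm from the centre. The drum lies across it and rolls along own x, which points roughly away from the robot. Origin: centre of its underside.
- pocket_tray: orange pocket tray fixed to the bench, 190 mm (own x) by 112 mm (own y), 22 mm high, with 4 x 2 square pockets 30 mm wide and 3.5 mm deep (floors 18.5 mm above the bench), at own x = -67.5, -22.5, 22.5, 67.5 mm and own y = -28, 28 mm. Origin: centre of its underside.
- bolt_0_mid (a point): steel bolt, lying, 24 mm long (own y), 11 mm wide over its head and 8 mm over the shank that the fingers pinch (own x), 10 mm high (own z), 15 g. The point is its centre, half-way up. None from the start if this bolt is absent.
- bolt_1_mid (a point): steel bolt, lying, 24 mm long (own y), 11 mm wide over its head and 8 mm over the shank that the fingers pinch (own x), 10 mm high (own z), 15 g. The point is its centre, half-way up. None from the start if this bolt is absent.
- bolt_2_mid (a point): steel bolt, lying, 24 mm long (own y), 11 mm wide over its head and 8 mm over the shank that the fingers pinch (own x), 10 mm high (own z), 15 g. The point is its centre, half-way up. None from the start if this bolt is absent.
- bolt_3_mid (a point): steel bolt, lying, 24 mm long (own y), 11 mm wide over its head and 8 mm over the shank that the fingers pinch (own x), 10 mm high (own z), 15 g. The point is its centre, half-way up. None from the start if this bolt is absent.
- bolt_4_mid (a point): steel bolt, lying, 24 mm long (own y), 11 mm wide over its head and 8 mm over the shank that the fingers pinch (own x), 10 mm high (own z), 15 g. The point is its centre, half-way up. None from the start if this bolt is absent.
- bolt_5_mid (a point): steel bolt, lying, 24 mm long (own y), 11 mm wide over its head and 8 mm over the shank that the fingers pinch (own x), 10 mm high (own z), 15 g. The point is its centre, half-way up. None from the start if this bolt is absent.
- seal_0_mid (a point): black rubber seal in a pocket of the tray, a ring 24 mm in diameter and 12 mm high; must stay there. The point is its centre, half-way up.
- jar: bystander: small pot with a clear screw lid, upright, 46 mm in diameter, 69 mm high; origin at the centre of its underside
- key: bystander: black hex key lying on the bench, 89 mm long (own y), 32 mm wide, 8 mm thick; origin at the centre of its underside
- matchbox: bystander: red box of matches, 36 x 53 x 15 mm; origin at the centre of its underside

How it is judged:
On the way, in this order (a step that is already met when the one before it is completed fails the run):
1. the drum's windows face up (within 20 degrees) (angle between drum's own z axis and vertical below 0.35 rad), for 0.2 s.
2. every bolt is inside the drum (x of bolt_0_mid in the frame of drum between -0.031 and 0.031 m and y of bolt_0_mid in the frame of drum between -0.078 and 0.078 m and z of bolt_0_mid in the frame of drum between -0.032 and 0.02 m and x of bolt_1_mid in the frame of drum between -0.031 and 0.031 m and y of bolt_1_mid in the frame of drum between -0.078 and 0.078 m and z of bolt_1_mid in the frame of drum between -0.032 and 0.02 m and x of bolt_2_mid in the frame of drum between -0.031 and 0.031 m and y of bolt_2_mid in the frame of drum between -0.078 and 0.078 m and z of bolt_2_mid in the frame of drum between -0.032 and 0.02 m and x of bolt_3_mid in the frame of drum between -0.031 and 0.031 m and y of bolt_3_mid in the frame of drum between -0.078 and 0.078 m and z of bolt_3_mid in the frame of drum between -0.032 and 0.02 m and x of bolt_4_mid in the frame of drum between -0.031 and 0.031 m and y of bolt_4_mid in the frame of drum between -0.078 and 0.078 m and z of bolt_4_mid in the frame of drum between -0.032 and 0.02 m and x of bolt_5_mid in the frame of drum between -0.031 and 0.031 m and y of bolt_5_mid in the frame of drum between -0.078 and 0.078 m and z of bolt_5_mid in the frame of drum between -0.032 and 0.02 m), for 0.2 s.
3. the drum is rolled away from the robot, its windows leaning at least 34 degrees that way (angle between drum's own x axis and vertical above 2.171 rad), for 0.1 s.
4. the drum is rolled back towards the robot, its windows leaning at least 34 degrees towards the robot (angle between drum's own x axis and vertical below 0.971 rad), for 0.1 s.
At the end, for the whole second after the job is handed in: The windows face up within 20 degrees, every bolt lies inside the drum, the drum rests on the board, and the seal is within 20 mm of where it lay (all of step 2 and angle between drum's own z axis and vertical below 0.35 rad and linear speed of drum below 0.02 m/s and height (world z) of drum below 0.06 m and distance of seal_0_mid from where it was at the start of the episode below 0.02 m); the robot touches nothing.
It fails at once if the drum is lifted off the board (by more than 25 mm) (height (world z) of drum above 0.077 m).
It fails at once if a bystander (jar, hex key, matchbox) is pushed more than 40 mm (distance of any of jar, key, matchbox from where it was at the start of the episode above 0.04 m).
Of bolt_0, bolt_1, bolt_2, bolt_3, bolt_4, bolt_5 only 4 to 6 are there at a start; the rules pass over those that are not, and their reading is None.
At some moment in a run one of bolt_0, bolt_1, bolt_2, bolt_3, bolt_4, bolt_5 may be knocked a few centimetres aside while the robot is not near it.
Once in a run the grip may slacken for a moment while it holds something.
It also fails if it takes over 210 s, if anything falls off the work surface, if the arm or the gripper's body presses on something with over 40 N, if the wrist force passes 120 N, or if a joint passes its speed limit or range.

### The arm

A 6-joint arm with a two-finger parallel gripper is mounted at the origin on a cart in front of the work surface, level with it; the furniture and walls round the work are solid. World frame = base frame: x ahead of the robot, y to its left, z up, the work surface at z = 0. Lengths are in m, angles in rad, forces in N, time in s.
With the tool pointing down it reaches from about 0.375 to 0.975 m from the base axis. Payload 3.8 kg.
Tool frame: the origin (TCP) lies on the mounting face of the last link; the fingertips stand 173 mm ahead of it and the grasp point (between the pads) lies 155 mm ahead of it; z points along the fingers, y is the line along which they close (so a half turn about z gives the same grasp; the last joint's range is limited). The gripper opens to 85 mm and grips with 20 to 120 N. Pads are 22 mm wide; open, the fingers measure 114 mm over their backs; the gripper's body (76 mm by 85 mm) begins 54 mm behind the grasp point. The pads swing forward as they close: fully open they stand 13 mm farther back than shut.
Start: joints at [-1.271, 0.264, 1.604, -0, 1.274, -0.037], TCP at [0.223, -0.637, 0.405] pointing down, gripper open.
Joint ranges: [-2.63, 2.63], [-0.94, 2.18], [0.31, 2.57], [-1.31, 4.45], [0, 2.66], [-2.55, 2.55]. Speed limits (rad/s): [2.57, 2.57, 3.14, 3.14, 3.14, 3.14].

### API

Orientations are given as a rotation vector (axis times angle).
In Python, from workcell import bot gives the robot as it stands.
- The arm moves only by the tool drive_tool, never from a script. Its argument "increments" is a list of rows, each an object with "delta_pos": the shift along the tool's x, y, z in mm, a list of three; "turn": the turn about the tool's z in rad; "jaw": the opening, from -1 (shut) to 1 (fully open). A call has 1 to 8 rows; each row shifts and turns the commanded pose from where the row before left it, along the tool's axes as they then stand; what a row does not reach is not made up. A row lasts 1/12 s, in which the tool goes at most 41.7 mm and 7.16 degrees, less where a joint would pass 70% of its speed; a pose out of reach is approached as far as the arm can. A call is refused whole if a number of a shift passes 41.7 or a number of a turn 0.125, either way. A call with a gripper value outside its range is refused whole. The fingers move at their own pace and stop on an object; "grip_force" is the grip in N (left out, the last holds). Time passes only in rows, so rows that do not move let the fingers close. It gives the time, the measured TCP pose, the force, the opening and the grip force at its end, in the units of the state.
- bot.read_state(): the state, without advancing time (a new reading comes with each control period).
- bot.read_camera(name): name is "scene" or "top"; returns a dict with "pixels" (480x640x3 uint8, red, green, blue), "fovy" (degrees; the focal length in pixels is half the picture's height over the tangent of half this angle, whatever the lens; pixels are square), "cx", "cy" (the principal point, pixels), "camera_from_world" (4x4, takes a point from world to camera coordinates). Camera axes: x right, y down, z forward; pixel columns grow to the right and rows downward; lengths in m; the calibration is good to about 2 mm. A picture is of the moment at which its call begins. There is no depth.
- bot.finish_job(): hands the job in; it is judged then, once.
The state is a dict: "time": time; "q": joint angles; "joint_vel": joint speeds; "joint_torque": joint torques, N m; "tool_pos": TCP position; "tcp_rot": TCP orientation; "wrist_force": force on the tool from outside, world axes, zero at the start; "torque": the same for the moment, N m; "width": opening from 0.0 (shut) to 1.0 (fully open); "grip_force": force on a finger pad.
Only numpy, scipy, OpenCV 4.12 (cv2) and the standard library are available. Lean on these libraries where they do the work, as an engineer would, in place of code of your own. Each camera call takes 0.05 s, during which the arm holds its last target. There are 200 camera calls.

## Working session

There is one attempt and no reset: what is moved stays moved. The work goes in short steps, Python scripts to look and compute and a tool call to move; the robot and the scene stay as the last step left them, time stands still between calls to the robot, and variables do not carry over. Pictures are saved under pics/ and viewed, at most 14 in all, crops included, and the job is handed in when it is done.

Besides the shell and the picture viewer there is one more tool, called after "Emit:" as a command line: name --argument value ..., lists and objects as JSON in quotes. drive_tool: Moves the arm, as the interface text tells. Its arguments: {"type":"object","properties":{"increments":{"type":"array"},"grip_force":{"type":"number"}},"required":["increments"]}

```bash
ls; mkdir -p pics; cat > h.py <<'E'
import numpy as np, cv2
from workcell import bot
def snap(name,out=None,crop=None,scale=1):
    c=bot.read_camera(name)
    if out:
        im=cv2.cvtColor(c["pixels"],cv2.COLOR_RGB2BGR)
        if crop: x0,y0,x1,y1=crop; im=im[y0:y1,x0:x1]
        if scale!=1: im=cv2.resize(im,None,fx=scale,fy=scale,interpolation=cv2.INTER_CUBIC)
        cv2.imwrite("pics/"+out,im)
    return c
def K(c):
    f=240/np.tan(np.radians(c["fovy"])/2)
    return np.array([[f,0,c["cx"]],[0,f,c["cy"]],[0,0,1]])
def proj(c,P):
    P=np.atleast_2d(P); T=c["camera_from_world"]
    p=(P@T[:3,:3].T+T[:3,3])@K(c).T
    return p[:,:2]/p[:,2:]
def back(c,uv,z):
    uv=np.atleast_2d(uv); T=c["camera_from_world"]; R=T[:3,:3]
    o=-R.T@T[:3,3]
    d=np.c_[uv,np.ones(len(uv))]@np.linalg.inv(K(c)).T@R
    return o+d*((z-o[2])/d[:,2])[:,None]
E
python3 - <<'E'
from h import *
for n in("scene","top"):
    c=snap(n,n+"0.png"); print(n,c["fovy"],c["cx"],c["cy"]);print(np.round(c["camera_from_world"],3))
s=bot.read_state(); print(s)
E
```

```text
pics
scene 57.87167821752592 320.68484721449 238.76506316379022
[[ 0.5   -0.866  0.01  -0.387]
 [-0.548 -0.326 -0.77   0.344]
 [ 0.67   0.38  -0.638  0.537]
 [ 0.     0.     0.     1.   ]]
top 47.731357689722294 329.250174642605 232.7625793983419
[[ 0.028 -0.999  0.016 -0.133]
 [-0.984 -0.03  -0.175  0.589]
 [ 0.175 -0.011 -0.984  1.303]
 [ 0.     0.     0.     1.   ]]
{'time': 0.1, 'q': array([-1.27087938e+00,  2.64692566e-01,  1.60523866e+00,  9.61059659e-06,
        1.27370368e+00, -3.69255931e-02]), 'joint_vel': array([ 0.0009149 , -0.00119971, -0.00382074,  0.00218201,  0.00092218,
        0.00210244]), 'joint_torque': array([ 3.85642825e-04, -5.16708469e+01, -3.68589699e+01,  7.64939642e-06,
        6.34493743e-03, -1.47043551e-05]), 'tool_pos': array([ 0.22298605, -0.63677914,  0.40347556]), 'tcp_rot': array([-3.09514465e+00, -5.26269185e-01,  4.06051421e-04]), 'wrist_force': array([0.1631542 , 0.30293853, 0.48197021]), 'torque': array([ 0.00266947, -0.01831356,  0.0056605 ]), 'grip_force': 0.0, 'width': 1.0000438490035517}
```

View pics/scene0.png

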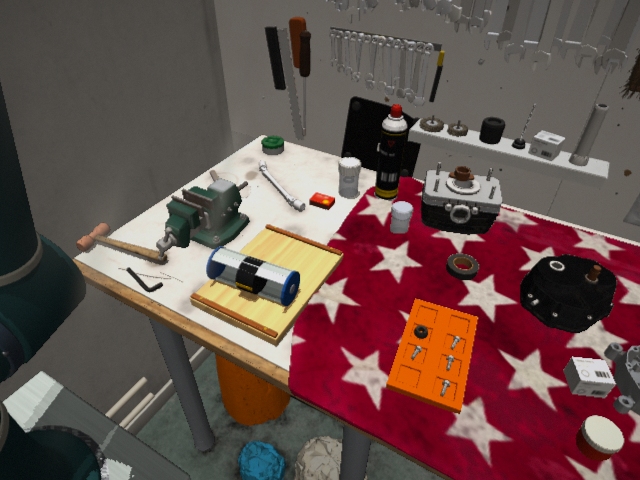

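View pics/top0.png

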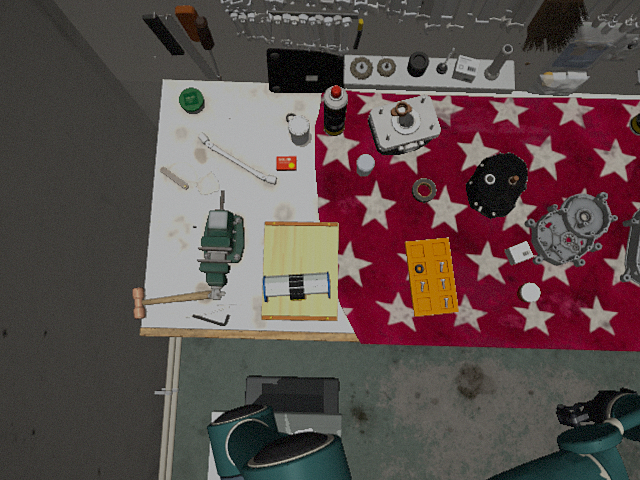

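The scene view shows the drum on its board (about 253,275) and the orange tray (about 433,355) with bolts and the seal. The top view has the board at columns 263–338, rows 222–320, and the tray at columns 406–458, rows 238–317.

```bash
cat > m1.py <<'E'
from h import *
from scipy.optimize import least_squares
def tray_quad(c):
    hsv=cv2.cvtColor(c["pixels"],cv2.COLOR_RGB2HSV)
    m=cv2.inRange(hsv,(8,170,120),(24,255,255))
    n,l,st,ce=cv2.connectedComponentsWithStats(m)
    x0,y0=(400,230) if True else (0,0)
    best=None
    for i in range(1,n):
        if 380<ce[i][0]<480 and 220<ce[i][1]<420 and (best is None or st[i,4]>st[best,4]): best=i
    m=(l==best).astype(np.uint8)
    cnt=max(cv2.findContours(m,cv2.RETR_EXTERNAL,cv2.CHAIN_APPROX_NONE)[0],key=cv2.contourArea)
    return cv2.convexHull(cnt)[:,0,:].astype(float)
def outline(c,p,z,hx,hy):
    x,y,t=p; R=np.array([[np.cos(t),-np.sin(t)],[np.sin(t),np.cos(t)]])
    k=np.array([[hx,hy],[-hx,hy],[-hx,-hy],[hx,-hy]])
    P=[]
    for zz in z: P.append(np.c_[k@R.T+[x,y],np.full(4,zz)])
    return cv2.convexHull(proj(c,np.vstack(P)).astype(np.float32))
def fit(cs,hulls,z,hx,hy,p0):
    def r(p):
        o=[]
        for c,h in zip(cs,hulls):
            q=outline(c,p,z,hx,hy)
            o+= [cv2.pointPolygonTest(q,(float(a),float(b)),True)-0.5 for a,b in h]
        return o
    s=least_squares(r,p0,diff_step=1e-3,x_scale=[.1,.1,.5],loss="soft_l1"); return s.x,np.sqrt(np.mean(s.fun**2))
if __name__=="__main__":
    ct=snap("top","tz.png",(255,210,475,330),3.6); cs=snap("scene","sz.png",(375,290,495,420),4.6)
    for cc in ([ct],[cs],[ct,cs]):
        print("tray",fit(cc,[tray_quad(c) for c in cc],(0,.022),.095,.056,[.33,-.38,1.5]))
    print("board corners",np.round(back(ct,[(264,222),(338,222),(338,320),(263,319)],.0265),3))
E
python3 m1.py
```

```text
tray (array([ 0.49425355, -0.37815956,  3.27559816]), np.float64(0.4739332931225696))
tray (array([ 0.48102038, -0.4164772 ,  1.71323337]), np.float64(15.690161568048223))
tray (array([ 0.47909953, -0.34896596,  1.56542428]), np.float64(15.103620591764248))
board corners [[ 0.62   0.052  0.026]
 [ 0.626 -0.137  0.026]
 [ 0.379 -0.143  0.026]
 [ 0.376  0.042  0.026]]
```

View pics/tz.png

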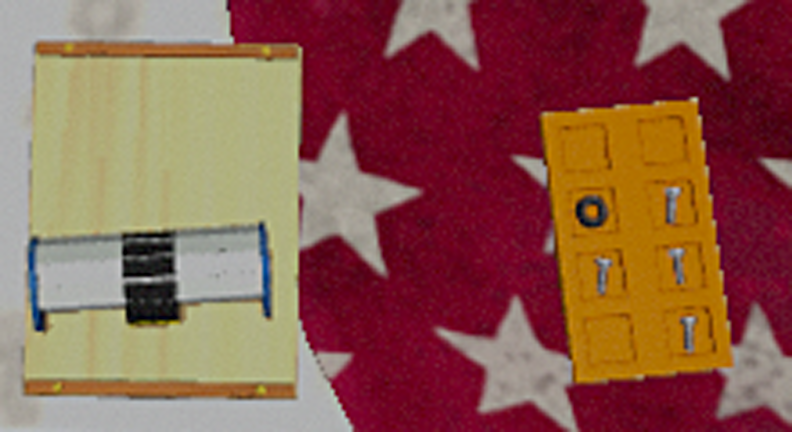

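View pics/sz.png

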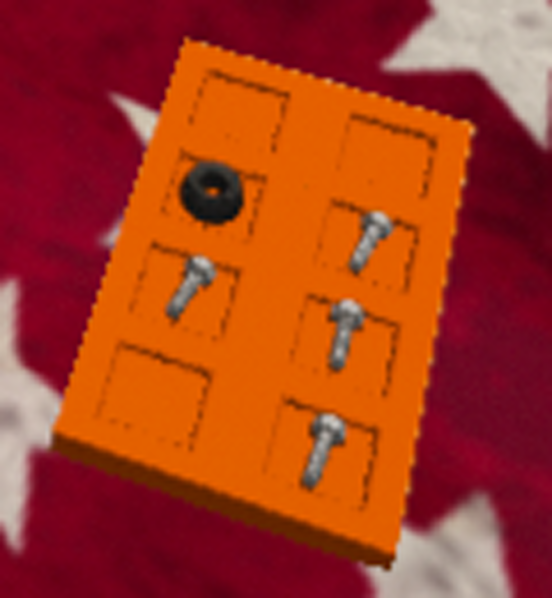

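Zoomed crops show four bolts: three in the right column (top crop about (673,205), (678,266), (688,333)) and one on the left (602,274). The seal is at (591,211). The drum's axis runs from (38,283) to (266,268), with the windows facing the robot.

```bash
cat >> h.py <<'E'
from scipy.spatial.transform import Rotation as Rot
def tool():
    s=bot.read_state(); R=Rot.from_rotvec(s["tcp_rot"]).as_matrix(); return s,s["tool_pos"],R
def yaw_of(R): return np.arctan2(R[1,0],R[0,0])  # heading of tool x
E
python3 - <<'E'
from h import *
import m1
ct=bot.read_camera("top"); cs=bot.read_camera("scene")
T=lambda L:np.array(L)/3.6+[255,210]
S=lambda L:np.array(L)/4.6+[375,290]
bt=T([(673,205),(678,266),(688,333),(602,274)]); bs=S([(368,246),(344,340),(319,456),(189,292)])
print("bolt top\n",np.round(back(ct,bt,.0235),4)[:,:2],"\nscene\n",np.round(back(cs,bs,.0235),4)[:,:2])
h=back(cs,S([(378,222),(347,312),(327,428),(202,268)]),.0235); t=back(cs,S([(357,270),(340,368),(310,485),(175,318)]),.0235)
d=h-t; print("dir deg",np.degrees(np.arctan2(d[:,1],d[:,0])),np.linalg.norm(d,axis=1))
h=back(ct,T([(673,190),(678,252),(688,318),(602,260)]),.0235); t=back(ct,T([(672,222),(678,282),(689,350),(602,292)]),.0235)
d=h-t; print("top dir deg",np.degrees(np.arctan2(d[:,1],d[:,0])),np.linalg.norm(d,axis=1))
print("seal",back(ct,T([(591,211)]),.0245)[0],back(cs,S([(212,192)]),.0265)[0])
print("drum ends top",back(ct,T([(38,283),(266,269)]),.052)[:,:2])
print("board top",back(ct,T([(37,43),(300,45),(297,398),(25,395)]),.0265)[:,:2])
def hull(c,lo,hi,box):
    m=cv2.inRange(cv2.cvtColor(c["pixels"],cv2.COLOR_RGB2HSV),lo,hi); k=np.zeros_like(m); x0,y0,x1,y1=box;k[y0:y1,x0:x1]=m[y0:y1,x0:x1]
    cnt=max(cv2.findContours(k,cv2.RETR_EXTERNAL,cv2.CHAIN_APPROX_NONE)[0],key=cv2.contourArea); return cv2.convexHull(cnt)[:,0].astype(float)
hs=hull(cs,(3,170,60),(24,255,255),(380,290,490,420))
for cc,hh in (([ct],[m1.tray_quad(ct)]),([cs],[hs]),([ct,cs],[m1.tray_quad(ct),hs])):
    print("tray",m1.fit(cc,hh,(0,.022),.095,.056,[.494,-.378,.12+np.pi/2*0+3.14-3.14]))
s,p,R=tool(); print(p,np.round(R,3),np.degrees(yaw_of(R)))
cv2.imwrite("pics/dz.png",cv2.resize(cv2.cvtColor(cs["pixels"],cv2.COLOR_RGB2BGR)[220:345,185:350],None,fx=4.6,fy=4.6,interpolation=cv2.INTER_CUBIC))
E
```

```text
bolt top
 [[ 0.5187 -0.4037]
 [ 0.4758 -0.4068]
 [ 0.4294 -0.4134]
 [ 0.4687 -0.3534]] 
scene
 [[ 0.5183 -0.4032]
 [ 0.4754 -0.4076]
 [ 0.428  -0.4138]
 [ 0.467  -0.3546]]
dir deg [-0.85408967 11.41531236  3.95967422 -1.87445156] [0.02448717 0.02367639 0.02297084 0.02465794]
top dir deg [-2.2818712  -0.52644389  1.2281713  -0.13449773] [0.0226771  0.02099377 0.02211324 0.0223377 ]
seal [ 0.5125882 -0.3456144  0.0245   ] [ 0.51041724 -0.34683768  0.0265    ]
drum ends top [[ 0.44903935  0.03681907]
 [ 0.46305852 -0.1181006 ]]
board top [[ 0.62036747  0.04832067]
 [ 0.62468987 -0.1381707 ]
 [ 0.37710694 -0.14223893]
 [ 0.37391702  0.04464768]]
tray (array([ 0.49428579, -0.37834327,  0.135745  ]), np.float64(0.4707386076685985))
tray (array([ 0.5005842 , -0.37689445,  0.12991185]), np.float64(0.6894838018182253))
tray (array([ 0.49799492, -0.37748558,  0.12512491]), np.float64(1.0929984290477128))
[ 0.22301387 -0.63697561  0.40418192] [[ 0.944  0.33  -0.   ]
 [ 0.33  -0.944  0.001]
 [ 0.    -0.001 -1.   ]] 19.295463103503014
```

View pics/dz.png

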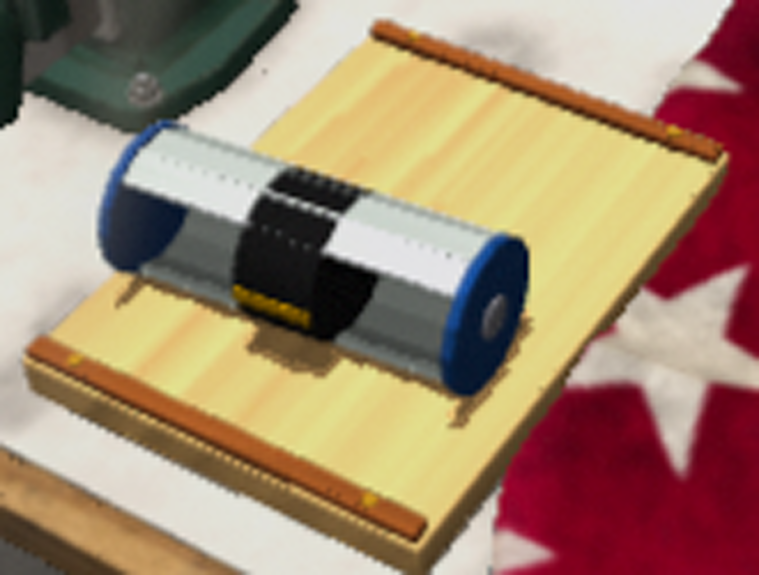

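The drum crop shows its axis yawed about 5° and the yellow mark on the robot side at about (272,308). The drum centre is near (0.456,-0.041), and bolt positions agree between the two cameras within 2 mm. Next I need a planner that works out the rows.

```bash
cat > plan.py <<'E'
import sys,math
from h import *
# usage: plan.py x y z heading_deg [rows]   (heading of tool x; half-turn free if 'h' suffix)
def plan(x,y,z,hd,step=32):
    s,p,R=tool(); h0=yaw_of(R)
    dh=(math.radians(hd)-h0+np.pi)%(2*np.pi)-np.pi
    D=np.array([x,y,z])-p
    n=max(1,math.ceil(np.linalg.norm(D)*1000/step),math.ceil(abs(dh)/.11))
    rows=[]
    print("t=%.1f p=%s h=%.1f n=%d turn/row=%.4f q=%s F=%s w=%.2f"%(s["time"],np.round(p,4),math.degrees(h0),n,-dh/n,np.round(s["q"],2),np.round(s["wrist_force"],1),s["width"]))
    for i in range(n):
        h=h0+dh*i/n; d=D/n*1000
        rows.append([round(d[0]*math.cos(h)+d[1]*math.sin(h),1),round(d[0]*math.sin(h)-d[1]*math.cos(h),1),round(-d[2],1)])
    print(rows)
if __name__=="__main__": plan(*map(float,sys.argv[1:]))
E
python3 plan.py .445 -.041 .30 95
```

```text
t=0.3 p=[ 0.223  -0.637   0.4042] h=19.3 n=21 turn/row=-0.0629 q=[-1.27  0.26  1.6  -0.    1.27 -0.04] F=[ 0.8  0.8 -0.7] w=1.00
[[np.float64(19.4), np.float64(-23.3), np.float64(5.0)], [np.float64(20.8), np.float64(-22.0), np.float64(5.0)], [np.float64(22.1), np.float64(-20.7), np.float64(5.0)], [np.float64(23.4), np.float64(-19.2), np.float64(5.0)], [np.float64(24.5), np.float64(-17.7), np.float64(5.0)], [np.float64(25.6), np.float64(-16.2), np.float64(5.0)], [np.float64(26.6), np.float64(-14.5), np.float64(5.0)], [np.float64(27.4), np.float64(-12.8), np.float64(5.0)], [np.float64(28.2), np.float64(-11.1), np.float64(5.0)], [np.float64(28.8), np.float64(-9.3), np.float64(5.0)], [np.float64(29.4), np.float64(-7.4), np.float64(5.0)], [np.float64(29.8), np.float64(-5.6), np.float64(5.0)], [np.float64(30.1), np.float64(-3.7), np.float64(5.0)], [np.float64(30.2), np.float64(-1.8), np.float64(5.0)], [np.float64(30.3), np.float64(0.1), np.float64(5.0)], [np.float64(30.2), np.float64(2.0), np.float64(5.0)], [np.float64(30.0), np.float64(3.9), np.float64(5.0)], [np.float64(29.7), np.float64(5.8), np.float64(5.0)], [np.float64(29.3), np.float64(7.6), np.float64(5.0)], [np.float64(28.8), np.float64(9.5), np.float64(5.0)], [np.float64(28.1), np.float64(11.3), np.float64(5.0)]]
```

Emit:
drive_tool --increments '[{"delta_pos":[19,-23,5],"turn":-0.063,"jaw":-1},{"delta_pos":[21,-22,5],"turn":-0.063,"jaw":-1},{"delta_pos":[22,-21,5],"turn":-0.063,"jaw":-1},{"delta_pos":[23,-19,5],"turn":-0.063,"jaw":-1},{"delta_pos":[25,-18,5],"turn":-0.063,"jaw":-1},{"delta_pos":[26,-16,5],"turn":-0.063,"jaw":-1},{"delta_pos":[27,-14,5],"turn":-0.063,"jaw":-1},{"delta_pos":[27,-13,5],"turn":-0.063,"jaw":-1}]' --grip_force 40

```text
time: 0.97
tool_pos: [0.3082, -0.4088, 0.3646]
tcp_rot: [2.866, 1.286, 0.0]
wrist_force: [-0.7, -0.4, 0.2]
width: 0.003
grip_force: 0.0
```

Emit:
drive_tool --increments '[{"delta_pos":[28,-11,5],"turn":-0.063,"jaw":-1},{"delta_pos":[29,-9,5],"turn":-0.063,"jaw":-1},{"delta_pos":[29,-7,5],"turn":-0.063,"jaw":-1},{"delta_pos":[30,-6,5],"turn":-0.063,"jaw":-1},{"delta_pos":[30,-4,5],"turn":-0.063,"jaw":-1},{"delta_pos":[30,-2,5],"turn":-0.063,"jaw":-1},{"delta_pos":[30,0,5],"turn":-0.063,"jaw":-1},{"delta_pos":[30,2,5],"turn":-0.063,"jaw":-1}]'

```text
time: 1.63
tool_pos: [0.3918, -0.1825, 0.3247]
tcp_rot: [2.454, 1.96, 0.001]
wrist_force: [0.4, 0.1, -0.0]
width: -0.002
grip_force: 0.0
```

Emit:
drive_tool --increments '[{"delta_pos":[30,4,5],"turn":-0.063,"jaw":-1},{"delta_pos":[30,6,5],"turn":-0.063,"jaw":-1},{"delta_pos":[29,8,5],"turn":-0.063,"jaw":-1},{"delta_pos":[29,9,5],"turn":-0.063,"jaw":-1},{"delta_pos":[28,11,5],"turn":-0.063,"jaw":-1},{"delta_pos":[0,0,0],"turn":0,"jaw":-1}]'

```text
time: 2.13
tool_pos: [0.4449, -0.0384, 0.2991]
tcp_rot: [-2.112, -2.323, -0.002]
wrist_force: [0.2, -0.1, 0.2]
width: 0.0
grip_force: 0.0
```

```bash
python3 plan.py .445 -.041 .27 95 | sed 's/np.float64(\([^)]*\))/\1/g'; sed -i 's/round(\(.*\),1),round(\(.*\),1),round(-d\[2\],1)/float(round(\1,1)),float(round(\2,1)),float(round(-d[2],1))/' plan.py; python3 - <<'E'
from h import *
c=snap("scene","d2.png",(185,150,350,345),3)
E
```

```text
t=2.1 p=[ 0.4449 -0.0384  0.2991] h=95.4 n=1 turn/row=0.0078 q=[-0.14 -0.08  2.18  0.    1.04 -0.24] F=[ 0.2 -0.1  0.2] w=0.00
[[-2.6, -0.2, 29.1]]
```

View pics/d2.png

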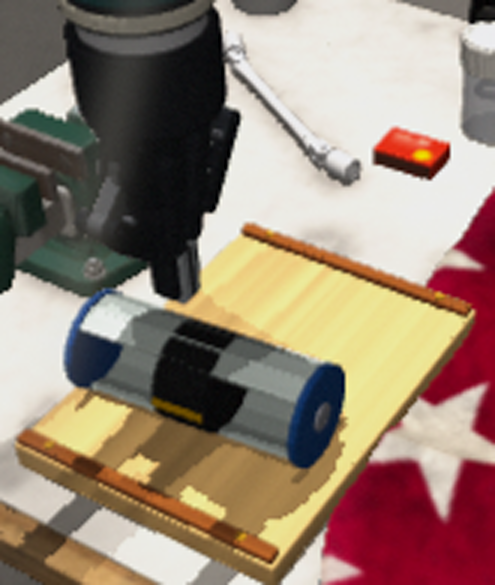

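The gripper tip hangs right above the band (crop about (178,295)). Now I descend gently to touch.

Emit:
drive_tool --increments '[{"delta_pos":[-2.5,0,12],"turn":0,"jaw":-1},{"delta_pos":[0,0,14],"turn":0,"jaw":-1},{"delta_pos":[0,0,10],"turn":0,"jaw":-1},{"delta_pos":[0,0,3],"turn":0,"jaw":-1},{"delta_pos":[0,0,0],"turn":0,"jaw":-1}]'

```text
time: 2.6
tool_pos: [0.4437, -0.0451, 0.2597]
tcp_rot: [-2.121, -2.315, 0.002]
wrist_force: [0.0, 0.2, -0.5]
width: 0.001
grip_force: 0.0
```

Emit:
drive_tool --increments '[{"delta_pos":[0,0,2],"turn":0,"jaw":-1},{"delta_pos":[0,0,0],"turn":0,"jaw":-1}]'

```text
time: 2.77
tool_pos: [0.4446, -0.0449, 0.2591]
tcp_rot: [2.121, 2.317, 0.001]
wrist_force: [-0.3, 0.4, 0.9]
width: 0.002
grip_force: 0.0
```

Emit:
drive_tool --increments '[{"delta_pos":[0,0,2],"turn":0,"jaw":-1},{"delta_pos":[0,0,0],"turn":0,"jaw":-1}]'

```text
time: 2.93
tool_pos: [0.4446, -0.0446, 0.2569]
tcp_rot: [2.12, 2.317, 0.001]
wrist_force: [-0.0, -1.1, -0.1]
width: 0.002
grip_force: 0.0
```

Emit:
drive_tool --increments '[{"delta_pos":[0,0,1],"turn":0,"jaw":-1},{"delta_pos":[0,0,0],"turn":0,"jaw":-1}]'

```text
time: 3.1
tool_pos: [0.4449, -0.0445, 0.2563]
tcp_rot: [2.12, 2.317, 0.001]
wrist_force: [-0.9, 0.2, 3.0]
width: 0.0
grip_force: 1.1
```

Emit:
drive_tool --increments '[{"delta_pos":[0,0,1],"turn":0,"jaw":-1},{"delta_pos":[0,0,0],"turn":0,"jaw":-1}]'

```text
time: 3.27
tool_pos: [0.4454, -0.0445, 0.2562]
tcp_rot: [2.119, 2.317, 0.003]
wrist_force: [-1.5, 0.5, 7.6]
width: -0.0
grip_force: 3.8
```

Contact at z≈0.2565, stiffness about 4.5 N/mm. Rolling away.

Emit:
drive_tool --increments '[{"delta_pos":[0,2,1],"turn":0,"jaw":-1},{"delta_pos":[0,5,0],"turn":0,"jaw":-1},{"delta_pos":[0,6,0],"turn":0,"jaw":-1},{"delta_pos":[0,6,0],"turn":0,"jaw":-1},{"delta_pos":[0,6,0],"turn":0,"jaw":-1},{"delta_pos":[0,0,0],"turn":0,"jaw":-1}]'

```text
time: 3.77
tool_pos: [0.4722, -0.0421, 0.2567]
tcp_rot: [2.117, 2.314, 0.007]
wrist_force: [-1.1, 2.0, 15.0]
width: -0.005
grip_force: 7.4
```

```bash
python3 - <<'E'
from h import *
c=snap("scene","d3.png",(185,150,350,345),3)
E
```

```text
(no output)
```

View pics/d3.png

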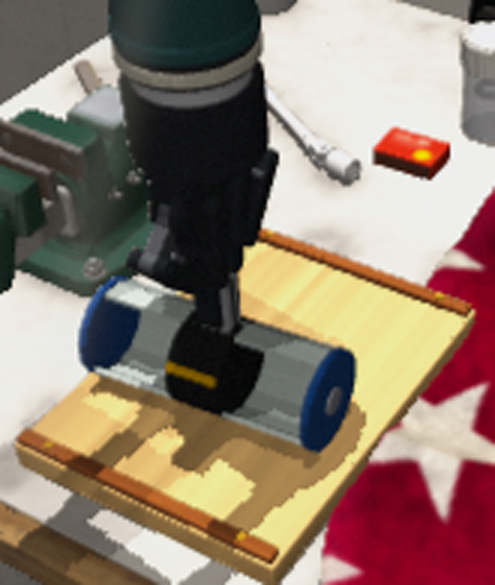

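The picture shows the drum rolled one facet: the mark climbed to (190,375) in the crop. I continue facet by facet with a re-grip each time.

Emit:
drive_tool --increments '[{"delta_pos":[0,0,-6],"turn":0,"jaw":-1},{"delta_pos":[0,-7,0],"turn":0,"jaw":-1},{"delta_pos":[0,-7,3],"turn":0,"jaw":-1},{"delta_pos":[0,0,3],"turn":0,"jaw":-1},{"delta_pos":[0,6,0],"turn":0,"jaw":-1},{"delta_pos":[0,7,0],"turn":0,"jaw":-1},{"delta_pos":[0,7,0],"turn":0,"jaw":-1},{"delta_pos":[0,6,0],"turn":0,"jaw":-1}]'

```text
time: 4.48
tool_pos: [0.4831, -0.041, 0.2567]
tcp_rot: [2.119, 2.314, 0.007]
wrist_force: [-0.8, 3.6, 20.7]
width: -0.004
grip_force: 9.9
```

```bash
cat > ang.py <<'E'
from h import *
def meas(verbose=True):
    c=bot.read_camera("scene"); ct=bot.read_camera("top")
    out={}
    for n,c,box in(("scene",c,(190,220,345,340)),("top",ct,(262,225,340,320))):
        hsv=cv2.cvtColor(c["pixels"],cv2.COLOR_RGB2HSV); x0,y0,x1,y1=box
        m=cv2.inRange(hsv,(100,150,40),(130,255,255))[y0:y1,x0:x1]
        k,l,st,ce=cv2.connectedComponentsWithStats(m)
        out[n+"_blue"]=[(st[i,4],np.round(ce[i]+[x0,y0],1).tolist(),st[i,:4].tolist()) for i in np.argsort(-st[1:,4])[:2]+1]
        m=cv2.inRange(hsv,(20,185,90),(32,255,255))[y0:y1,x0:x1]
        k,l,st,ce=cv2.connectedComponentsWithStats(m)
        out[n+"_yel"]=[(int(st[i,4]),np.round(ce[i]+[x0,y0],1).tolist(),st[i,:4].tolist()) for i in np.argsort(-st[1:,4])[:2]+1] if k>1 else []
    return out
if __name__=="__main__":
    o=meas()
    for k in o: print(k,[(int(a),b) for a,b,_ in o[k]])
    s=bot.read_state(); print(s["time"],np.round(s["tool_pos"],4),np.round(s["wrist_force"],1))
E
python3 ang.py
```

```text
scene_blue [(359, [225.3, 253.0]), (334, [296.8, 277.9])]
scene_yel [(51, [253.5, 262.7]), (6, [264.8, 328.2])]
top_blue [(33, [264.0, 281.0]), (32, [327.3, 273.7])]
top_yel [(4, [327.2, 317.2])]
4.5833 [ 0.4835 -0.041   0.2567] [-1.2  2.7 18.9]
```

```bash
cat >> ang.py <<'E'
def angle(c,uv,xc,yc,r=.0318,psi=np.radians(4)):
    # lean of mark from up, negative towards robot; residual along ray
    from scipy.optimize import least_squares
    a=np.array([-np.sin(psi),np.cos(psi),0]); e=np.array([np.cos(psi),np.sin(psi),0])
    f=lambda v: (proj(c,np.array([xc,yc,.052])+r*(np.sin(v[0])*e+[0,0,np.cos(v[0])])+v[1]*a)[0]-uv)
    s=least_squares(f,[-.7,0],x_scale=[1,.01]); return np.degrees(s.x[0]),s.x[1]*1000,s.fun
E
python3 - <<'E'
from h import *
from ang import *
c=bot.read_camera("scene"); 
for xc in(.476,.480,.484): print(xc,angle(c,[253.5,262.7],xc,-.041))
ct=bot.read_camera("top"); print(back(ct,[(264.,281.),(327.3,273.7)],.075))
print(back(c,[(225.3,253),(296.8,277.9)],.052))
E
```

```text
0.476 (np.float64(-29.066798928879624), np.float64(1.6579026181019538), array([1.87583282e-12, 2.72848411e-12]))
0.48 (np.float64(-34.555902882569306), np.float64(3.008954040556479), array([1.13686838e-13, 0.00000000e+00]))
0.484 (np.float64(-39.9847474438283), np.float64(4.50604552115362), array([0., 0.]))
[[ 0.46562461  0.03909062  0.075     ]
 [ 0.48776817 -0.11319775  0.075     ]]
[[ 0.47784517  0.04332451  0.052     ]
 [ 0.49075665 -0.11241035  0.052     ]]
```

Emit:
drive_tool --increments '[{"delta_pos":[0,0,-6],"turn":0,"jaw":-1},{"delta_pos":[2,-7,0],"turn":0,"jaw":-1},{"delta_pos":[0,-7,2],"turn":0,"jaw":-1},{"delta_pos":[0,0,3],"turn":0,"jaw":-1},{"delta_pos":[0,6,0],"turn":0,"jaw":-1},{"delta_pos":[0,7,0],"turn":0,"jaw":-1},{"delta_pos":[0,7,0],"turn":0,"jaw":-1},{"delta_pos":[0,6,0],"turn":0,"jaw":-1}]'

```text
time: 5.35
tool_pos: [0.4944, -0.0378, 0.2568]
tcp_rot: [2.12, 2.315, 0.006]
wrist_force: [-1.1, 4.7, 16.7]
width: -0.004
grip_force: 8.1
```

Emit:
drive_tool --increments '[{"delta_pos":[0,0,-6],"turn":0,"jaw":-1},{"delta_pos":[0,-7,0],"turn":0,"jaw":-1},{"delta_pos":[0,-7,3],"turn":0,"jaw":-1},{"delta_pos":[0,0,3],"turn":0,"jaw":-1},{"delta_pos":[0,6,0],"turn":0,"jaw":-1},{"delta_pos":[0,7,0],"turn":0,"jaw":-1},{"delta_pos":[0,7,0],"turn":0,"jaw":-1},{"delta_pos":[0,6,0],"turn":0,"jaw":-1}]'

```text
time: 6.02
tool_pos: [0.5069, -0.0368, 0.2559]
tcp_rot: [2.12, 2.316, 0.004]
wrist_force: [-1.4, 2.4, 8.1]
width: -0.003
grip_force: 4.7
```

Emit:
drive_tool --increments '[{"delta_pos":[0,0,-10],"turn":0,"jaw":-1},{"delta_pos":[0,0,-40],"turn":0,"jaw":-1},{"delta_pos":[0,-30,-40],"turn":0,"jaw":-1},{"delta_pos":[41,0,0],"turn":0,"jaw":-1},{"delta_pos":[41,0,0],"turn":0,"jaw":-1},{"delta_pos":[41,0,0],"turn":0,"jaw":-1},{"delta_pos":[0,0,0],"turn":0,"jaw":-1}]'

```text
time: 6.6
tool_pos: [0.4686, 0.0882, 0.339]
tcp_rot: [-2.114, -2.322, -0.005]
wrist_force: [0.3, -0.5, -0.7]
width: 0.001
grip_force: 0.0
```

```bash
python3 ang.py; python3 - <<'E'
from h import *
c=bot.read_camera("scene")["pixels"][200:345,185:350]; t=bot.read_camera("top")["pixels"][215:325,255:345]
a=cv2.resize(c,(455,400),interpolation=cv2.INTER_CUBIC); b=cv2.resize(t,(327,400),interpolation=cv2.INTER_CUBIC)
cv2.imwrite("pics/d4.png",cv2.cvtColor(np.hstack([a,b]),cv2.COLOR_RGB2BGR))
E
```

```text
scene_blue [(303, [305.3, 266.0]), (176, [236.3, 236.7])]
scene_yel [(36, [272.1, 239.2]), (6, [264.8, 328.2])]
top_blue [(43, [263.0, 261.6]), (34, [326.4, 258.7])]
top_yel [(44, [294.5, 254.4]), (4, [326.8, 318.0])]
6.7 [0.4691 0.0847 0.3384] [-0.2 -1.   0.5]
```

View pics/d4.png

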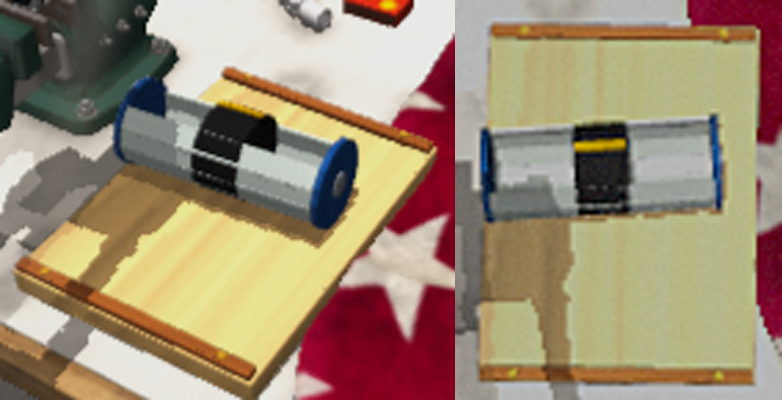

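```bash
python3 - <<'E'
from h import *
from ang import *
o=meas(); 
for k in("top_blue","scene_blue"): print(k,o[k])
c=bot.read_camera("scene"); ct=bot.read_camera("top")
b=[x[1] for x in o["scene_blue"]]; print(back(c,b,.052)[:,:2])
yl=o["scene_yel"][0][1]; yt=o["top_yel"][0][1]
A=[];B=[]
for cc,uv in((c,yl),(ct,yt)):
    T=cc["camera_from_world"];R=T[:3,:3];o_=-R.T@T[:3,3];d=R.T@np.linalg.inv(K(cc))@[*uv,1];d/=np.linalg.norm(d);P=np.eye(3)-np.outer(d,d);A.append(P);B.append(P@o_)
X=np.linalg.lstsq(np.vstack(A),np.hstack(B),rcond=None)[0]; print("mark",X)
for xc in(.504,.508,.512,.516,.520): print(xc,[np.round(angle(q,u,xc,-.036)[0],1) for q,u in((c,yl),(ct,yt))])
# silhouette predictions of drum centre edges in top
for xc in(.507,.519):
  P=np.array([[xc,-.036,.052]]); print(xc,"axis px",proj(ct,P),"near/far edge",proj(ct,P+[[-.0315,0,0]])[0],proj(ct,P+[[.0315,0,0]])[0])
im=ct["pixels"]; print(im[240:282,294].sum(1).tolist())
E
```

```text
top_blue [(np.int32(40), [263.0, 261.9], [0, 26, 4, 25]), (np.int32(33), [326.5, 259.1], [63, 23, 3, 24])]
scene_blue [(np.int32(306), [305.3, 266.0], [108, 30, 16, 33]), (np.int32(179), [236.3, 236.6], [37, 8, 18, 30])]
[[ 0.52554671 -0.10917649]
 [ 0.52826854  0.0565687 ]]
mark [ 0.53130593 -0.03225418  0.08065376]
0.504 [np.float64(45.3), np.float64(70.6)]
0.508 [np.float64(45.1), np.float64(51.0)]
0.512 [np.float64(44.9), np.float64(39.1)]
0.516 [np.float64(34.4), np.float64(29.5)]
0.52 [np.float64(18.3), np.float64(21.0)]
0.507 axis px [[296.17791361 265.95962407]] near/far edge [295.68668702 278.69315592] [296.66511104 253.3305359 ]
0.519 axis px [[296.36398503 261.13629743]] near/far edge [295.87429923 273.82988897] [296.84966057 248.54665957]
[474, 468, 476, 475, 475, 470, 488, 503, 380, 134, 41, 67, 47, 152, 344, 350, 202, 86, 101, 86, 97, 82, 121, 101, 81, 73, 188, 114, 85, 97, 29, 248, 136, 30, 343, 331, 476, 506, 500, 498, 487, 498]
```

The scene and top pictures show the mark at crop (243,108) and (600,145), so it leans about 21° away. That is one facet too far (drum axis x≈0.519), so I roll one facet back.

```bash
python3 plan.py .529 -.034 .27 95
```

```text
t=7.0 p=[0.4694 0.082  0.3378] h=95.0 n=5 turn/row=-0.0001 q=[ 0.12 -0.06  2.09 -0.    1.12  0.03] F=[ 0.  -0.4  0.3] w=-0.00
[[-24.2, 9.9, 13.6], [-24.2, 9.9, 13.6], [-24.2, 9.9, 13.6], [-24.2, 9.9, 13.6], [-24.2, 9.9, 13.6]]
```

Emit:
drive_tool --increments '[{"delta_pos":[-24,10,14],"turn":0,"jaw":-1},{"delta_pos":[-24,10,13],"turn":0,"jaw":-1},{"delta_pos":[-24,10,14],"turn":0,"jaw":-1},{"delta_pos":[-24,10,13],"turn":0,"jaw":-1},{"delta_pos":[-24,10,14],"turn":0,"jaw":-1},{"delta_pos":[0,0,0],"turn":0,"jaw":-1}]'

```text
time: 7.5
tool_pos: [0.5302, -0.036, 0.2674]
tcp_rot: [-2.125, -2.313, 0.004]
wrist_force: [-0.5, -0.9, -0.3]
width: -0.002
grip_force: 0.0
```

Emit:
drive_tool --increments '[{"delta_pos":[0,0,8],"turn":0,"jaw":-1},{"delta_pos":[0,0,4],"turn":0,"jaw":-1},{"delta_pos":[0,0,2],"turn":0,"jaw":-1},{"delta_pos":[0,0,2],"turn":0,"jaw":-1},{"delta_pos":[0,0,0],"turn":0,"jaw":-1}]'

```text
time: 7.92
tool_pos: [0.5309, -0.0316, 0.2563]
tcp_rot: [2.116, 2.316, 0.004]
wrist_force: [0.9, -3.2, 6.1]
width: -0.0
grip_force: 2.8
```

```bash
python3 ang.py
```

```text
scene_blue [(301, [305.8, 265.5]), (157, [236.7, 235.2])]
scene_yel [(6, [264.8, 328.2]), (2, [278.5, 240.0])]
top_blue [(45, [262.9, 261.4]), (30, [326.3, 258.9])]
top_yel [(5, [327.0, 317.8])]
8.0167 [ 0.5307 -0.0316  0.2563] [ 0.6 -1.9  5.7]
```

Contact at 6 N. I press slightly more, roll back 25 mm, hold, then lift.

Emit:
drive_tool --increments '[{"delta_pos":[0,-3,1],"turn":0,"jaw":-1},{"delta_pos":[0,-4,0.5],"turn":0,"jaw":-1},{"delta_pos":[0,-5,0],"turn":0,"jaw":-1},{"delta_pos":[0,-5,0],"turn":0,"jaw":-1},{"delta_pos":[0,-5,0],"turn":0,"jaw":-1},{"delta_pos":[0,-3,0],"turn":0,"jaw":-1},{"delta_pos":[0,0,0],"turn":0,"jaw":-1},{"delta_pos":[0,0,0],"turn":0,"jaw":-1}]'

```text
time: 8.68
tool_pos: [0.5066, -0.0338, 0.2567]
tcp_rot: [2.114, 2.315, 0.007]
wrist_force: [-0.9, -1.6, 14.3]
width: -0.003
grip_force: 7.1
```

Emit:
drive_tool --increments '[{"delta_pos":[0,0,-2],"turn":0,"jaw":-1},{"delta_pos":[0,0,-3],"turn":0,"jaw":-1},{"delta_pos":[0,0,-10],"turn":0,"jaw":-1},{"delta_pos":[0,0,-30],"turn":0,"jaw":-1},{"delta_pos":[-20,-35,-20],"turn":0,"jaw":-1},{"delta_pos":[-40,0,0],"turn":0,"jaw":1},{"delta_pos":[-40,0,0],"turn":0,"jaw":1},{"delta_pos":[-40,0,0],"turn":0,"jaw":1}]'

```text
time: 9.35
tool_pos: [0.4843, -0.1755, 0.3176]
tcp_rot: [2.117, 2.319, 0.001]
wrist_force: [0.4, 0.7, 0.1]
width: 0.416
grip_force: 0.0
```

```bash
python3 ang.py; cat > upr.py <<'E'
from ang import *
o=meas(); c=bot.read_camera("scene"); ct=bot.read_camera("top")
yl=o["scene_yel"][0][1]; yt=o["top_yel"][0][1]
im=ct["pixels"].sum(2); x=int(yt[0])
print("col",x,im[235:290,x].tolist())
for xc in(.482,.494,.500,.504,.508,.512,.519,.530): print(xc,"top edges",proj(ct,[[xc-.0315,-.035,.052],[xc+.0315,-.035,.052]])[:,1].round(1),[np.round(angle(q,u,xc,-.035),1)[:2] for q,u in((c,yl),(ct,yt))])
print(back(c,[b[1] for b in o["scene_blue"]],.052)[:,:2],back(ct,[b[1] for b in o["top_blue"]],.075)[:,:2])
E
python3 upr.py; python3 plan.py .518 -.4035 .28 0
```

```text
scene_blue [(318, [302.4, 270.0]), (256, [232.5, 242.1])]
scene_yel [(61, [265.7, 245.6]), (3, [200.7, 297.7])]
top_blue [(53, [263.3, 267.5]), (6, [326.0, 254.5])]
top_yel [(47, [294.7, 264.4]), (2, [270.5, 318.0])]
9.45 [ 0.485  -0.179   0.3173] [0.3 0.7 0.3]
col 294 [464, 455, 457, 469, 454, 457, 460, 464, 466, 461, 464, 463, 474, 469, 464, 474, 475, 494, 447, 215, 19, 96, 71, 87, 104, 102, 68, 68, 196, 360, 389, 223, 73, 91, 102, 99, 91, 65, 43, 88, 57, 64, 36, 158, 262, 484, 494, 484, 479, 481, 481, 475, 488, 484, 485]
t=9.7 p=[ 0.4844 -0.174   0.3157] h=95.1 n=16 turn/row=0.1038 q=[-0.39  0.04  2.04  0.    1.07 -0.48] F=[0.7 0.7 0.6] w=0.93
[[-14.5, 0.8, 2.2], [-14.3, 2.3, 2.2], [-14.0, 3.8, 2.2], [-13.5, 5.2, 2.2], [-12.9, 6.6, 2.2], [-12.2, 7.9, 2.2], [-11.3, 9.1, 2.2], [-10.3, 10.2, 2.2], [-9.2, 11.2, 2.2], [-8.0, 12.1, 2.2], [-6.7, 12.9, 2.2], [-5.3, 13.5, 2.2], [-3.9, 14.0, 2.2], [-2.4, 14.3, 2.2], [-0.9, 14.5, 2.2], [0.6, 14.5, 2.2]]Traceback (most recent call last):
  File "upr.py", line 6, in <module>
    for xc in(.482,.494,.500,.504,.508,.512,.519,.530): print(xc,"top edges",proj(ct,[[xc-.0315,-.035,.052],[xc+.0315,-.035,.052]])[:,1].round(1),[np.round(angle(q,u,xc,-.035),1)[:2] for q,u in((c,yl),(ct,yt))])
                                                                                                                                                   ~~~~~~~~^^^^^^^^^^^^^^^^^^^^^^^
    return _wrapfunc(a, 'round', decimals=decimals, out=out)
    return _wrapit(obj, method, *args, **kwds)
    conv = _array_converter(obj)
ValueError: setting an array element with a sequence. The requested array has an inhomogeneous shape after 1 dimensions. The detected shape was (3,) + inhomogeneous part.
```

```bash
sed -i 's/np.round(angle(q,u,xc,-.035),1)\[:2\]/np.round(angle(q,u,xc,-.035)[:2],1)/' upr.py; python3 upr.py | grep -v col
```

```text
0.482 top edges [288.9 263.3] [array([46.5,  1.5]), array([56.5, -0.4])]
0.494 top edges [284.  258.5] [array([34.6,  3.2]), array([24.5, -0.1])]
0.5 top edges [281.5 256.1] [array([13.6,  0.4]), array([12.6,  0.2])]
0.504 top edges [279.9 254.5] [array([5. , 0.1]), array([5.2, 0.5])]
0.508 top edges [278.3 252.9] [array([-2.4,  0.3]), array([-2. ,  0.8])]
0.512 top edges [276.7 251.3] [array([-9. ,  0.9]), array([-9.2,  1.1])]
0.519 top edges [273.8 248.5] [array([-19.4,   2.3]), array([-21.8,   1.6])]
0.53 top edges [269.4 244.2] [array([-34.3,   5.6]), array([-43.8,   2.7])]
[[ 0.50768953 -0.11126755]
 [ 0.51083624  0.05201164]] [[ 0.49851971  0.04238992]
 [ 0.51425455 -0.04358871]]
```

Windows are up (lean about 0°, axis x≈0.507, y≈-0.035). Now bolt 1, which I grasp 6 mm towards the tip so the pads clear the head.

Emit:
drive_tool --increments '[{"delta_pos":[-14.5,1,2],"turn":0.104,"jaw":-0.3},{"delta_pos":[-14.3,2.5,2],"turn":0.104,"jaw":-0.3},{"delta_pos":[-14,4,2],"turn":0.104,"jaw":-0.3},{"delta_pos":[-13.5,5.2,2],"turn":0.104,"jaw":-0.3},{"delta_pos":[-13,6.5,2],"turn":0.104,"jaw":-0.3},{"delta_pos":[-12,8,2],"turn":0.104,"jaw":-0.3},{"delta_pos":[-11,9,2],"turn":0.104,"jaw":-0.3},{"delta_pos":[-10,10,2],"turn":0.104,"jaw":-0.3}]'

```text
time: 10.52
tool_pos: [0.5025, -0.2887, 0.2998]
tcp_rot: [-2.878, -1.258, 0.0]
wrist_force: [0.2, -0.0, -0.2]
width: 0.352
grip_force: 0.0
```

Emit:
drive_tool --increments '[{"delta_pos":[-9,11,2],"turn":0.104,"jaw":-0.3},{"delta_pos":[-8,12,2],"turn":0.104,"jaw":-0.3},{"delta_pos":[-7,13,2],"turn":0.104,"jaw":-0.3},{"delta_pos":[-5,13.5,2],"turn":0.104,"jaw":-0.3},{"delta_pos":[-4,14,2],"turn":0.104,"jaw":-0.3},{"delta_pos":[-2,14,2],"turn":0.104,"jaw":-0.3},{"delta_pos":[-1,14.5,2],"turn":0.104,"jaw":-0.3},{"delta_pos":[0,14.5,2],"turn":0.104,"jaw":-0.3}]'

```text
time: 11.18
tool_pos: [0.5186, -0.403, 0.2837]
tcp_rot: [-3.141, 0.012, 0.0]
wrist_force: [0.6, 1.2, 0.3]
width: 0.349
grip_force: 0.0
```

Emit:
drive_tool --increments '[{"delta_pos":[0,0,0],"turn":0,"jaw":-0.3},{"delta_pos":[0,0,0],"turn":0,"jaw":-0.3}]'

```text
time: 11.35
tool_pos: [0.5183, -0.4031, 0.2837]
tcp_rot: [-3.141, 0.003, 0.001]
wrist_force: [-0.9, -0.3, -1.0]
width: 0.346
grip_force: 0.0
```

```bash
python3 plan.py .5125 -.4035 .22 0; cat > bolts.py <<'E'
from h import *
def detect(n):
    c=bot.read_camera(n); px=c["pixels"]; hsv=cv2.cvtColor(px,cv2.COLOR_RGB2HSV)
    # tray + surroundings polygon
    x,y,t=.498,-.3775,.13; R=np.array([[np.cos(t),-np.sin(t)],[np.sin(t),np.cos(t)]])
    k=np.array([[.092,.053],[-.092,.053],[-.092,-.053],[.092,-.053]])@R.T+[x,y]
    q=proj(c,np.c_[k,np.full(4,.022)]).astype(np.int32); m=np.zeros(px.shape[:2],np.uint8); cv2.fillPoly(m,[q],255)
    m&=cv2.inRange(hsv,(0,0,75),(179,110,255))
    k,l,st,ce=cv2.connectedComponentsWithStats(m)
    out=[]
    for i in range(1,k):
        if st[i,4]>=8:
            ys,xs=np.where(l==i); P=back(c,np.c_[xs,ys],.0235)[:,:2]
            mu=P.mean(0); w,v=np.linalg.eigh(np.cov(P.T)); a=v[:,1]; r=(P-mu)@a
            out.append((int(st[i,4]),np.round(mu+a*(r.max()+r.min())/2,4).tolist(),round(float(np.degrees(np.arctan2(a[1],a[0]))%180),0),round(float(np.ptp(r)),4)))
    return out
if __name__=="__main__":
    for n in("top","scene"): print(n,*detect(n),sep="\n ")
E
python3 bolts.py
```

```text
t=11.3 p=[ 0.5183 -0.4031  0.2837] h=-0.1 n=2 turn/row=-0.0010 q=[-0.7   0.33  1.76  0.    1.06  0.87] F=[-0.9 -0.3 -1. ] w=0.35
[[-2.9, 0.2, 31.8], [-2.9, 0.2, 31.8]]
top
 (12, [0.5462, -0.3791], 174.0, 0.0102)
 (75, [0.5379, -0.4046], 86.0, 0.041)
 (105, [0.4863, -0.3809], 141.0, 0.0464)
 (15, [0.4888, -0.4209], 16.0, 0.0213)
 (8, [0.4691, -0.3573], 0.0, 0.0101)
 (112, [0.4549, -0.4064], 73.0, 0.0777)
scene
 (43, [0.521, -0.4022], 174.0, 0.0279)
 (57, [0.4694, -0.353], 176.0, 0.0278)
 (59, [0.4785, -0.4058], 7.0, 0.0288)
 (66, [0.431, -0.413], 1.0, 0.0283)
```

Emit:
drive_tool --increments '[{"delta_pos":[-3,0,30],"turn":0,"jaw":-0.3},{"delta_pos":[-3,0,30],"turn":0,"jaw":-0.3},{"delta_pos":[0,0,15],"turn":0,"jaw":-0.3},{"delta_pos":[0,0,10],"turn":0,"jaw":-0.3},{"delta_pos":[0,0,3],"turn":0,"jaw":-0.3},{"delta_pos":[0,0,0],"turn":0,"jaw":-0.3}]'

```text
time: 11.95
tool_pos: [0.512, -0.4025, 0.1959]
tcp_rot: [-3.14, 0.004, 0.002]
wrist_force: [0.4, 0.3, 0.5]
width: 0.351
grip_force: 0.0
```

Emit:
drive_tool --increments '[{"delta_pos":[0,0,0],"turn":0,"jaw":-0.6},{"delta_pos":[0,0,0],"turn":0,"jaw":-0.7},{"delta_pos":[0,0,0],"turn":0,"jaw":-0.9},{"delta_pos":[0,0,0],"turn":0,"jaw":-1},{"delta_pos":[0,0,0],"turn":0,"jaw":-1},{"delta_pos":[0,0,0],"turn":0,"jaw":-1}]' --grip_force 50

```text
time: 12.45
tool_pos: [0.5126, -0.4037, 0.1972]
tcp_rot: [3.141, -0.007, 0.003]
wrist_force: [-0.8, 0.4, 5.5]
width: 0.075
grip_force: 49.3
```

Emit:
drive_tool --increments '[{"delta_pos":[0,0,-5],"turn":0,"jaw":-1},{"delta_pos":[0,0,-15],"turn":0,"jaw":-1},{"delta_pos":[0,0,-30],"turn":0,"jaw":-1},{"delta_pos":[0,0,-30],"turn":0,"jaw":-1},{"delta_pos":[0,0,0],"turn":0,"jaw":-1}]'

```text
time: 12.87
tool_pos: [0.5138, -0.4052, 0.2828]
tcp_rot: [3.135, -0.007, 0.012]
wrist_force: [1.2, -0.5, 1.6]
width: 0.071
grip_force: 48.9
```

```bash
python3 bolts.py | sed -n '/scene/,$p'; python3 plan.py .504 -.081 .275 0; python3 - <<'E'
from h import *
snap("scene","g1.png",(370,180,500,400),2.7)
E
```

```text
scene
 (57, [0.4694, -0.353], 176.0, 0.0278)
 (59, [0.4782, -0.4059], 7.0, 0.0281)
 (65, [0.431, -0.4131], 2.0, 0.0284)
t=13.0 p=[ 0.5124 -0.404   0.278 ] h=-0.2 n=11 turn/row=-0.0004 q=[-0.71  0.32  1.77 -0.    1.04  0.87] F=[-0.2 -0.1 -0.6] w=0.07
[[-0.9, -29.4, 0.3], [-0.9, -29.4, 0.3], [-0.9, -29.4, 0.3], [-0.9, -29.4, 0.3], [-0.8, -29.4, 0.3], [-0.8, -29.4, 0.3], [-0.8, -29.4, 0.3], [-0.8, -29.4, 0.3], [-0.8, -29.4, 0.3], [-0.8, -29.4, 0.3], [-0.8, -29.4, 0.3]]
```

View pics/g1.png

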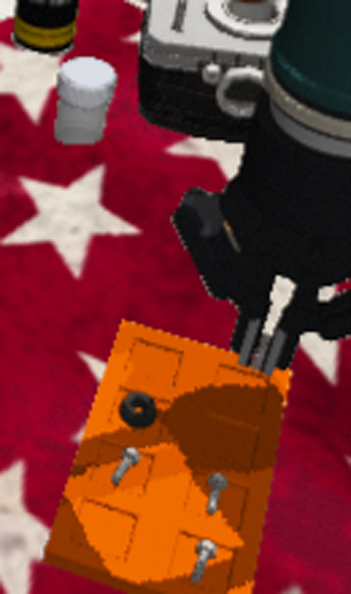

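The picture shows the gripper above the tray with bolt 1 out of its pocket, and three bolts plus the seal remaining. The width of 6 mm at 49 N confirms the hold. I carry it to window b (−y).

Emit:
drive_tool --increments '[{"delta_pos":[-1,-29.4,0],"turn":0,"jaw":-1},{"delta_pos":[-1,-29.4,0],"turn":0,"jaw":-1},{"delta_pos":[-1,-29.4,0],"turn":0,"jaw":-1},{"delta_pos":[-1,-29.4,0],"turn":0,"jaw":-1},{"delta_pos":[-1,-29.4,0],"turn":0,"jaw":-1},{"delta_pos":[-1,-29.4,0],"turn":0,"jaw":-1},{"delta_pos":[-1,-29.4,0],"turn":0,"jaw":-1},{"delta_pos":[-1,-29.4,0],"turn":0,"jaw":-1}]'

```text
time: 13.68
tool_pos: [0.5035, -0.1665, 0.2737]
tcp_rot: [-3.14, 0.007, 0.006]
wrist_force: [0.1, -0.4, -0.2]
width: 0.074
grip_force: 48.9
```

Emit:
drive_tool --increments '[{"delta_pos":[0,-29.4,0],"turn":0,"jaw":-1},{"delta_pos":[0,-29.4,0],"turn":0,"jaw":-1},{"delta_pos":[0,-29.4,0],"turn":0,"jaw":-1},{"delta_pos":[0,0,0],"turn":0,"jaw":-1},{"delta_pos":[0,0,0],"turn":0,"jaw":-1}]'

```text
time: 14.1
tool_pos: [0.5042, -0.0785, 0.274]
tcp_rot: [-3.141, 0.002, 0.006]
wrist_force: [-0.6, 0.3, -0.6]
width: 0.076
grip_force: 49.0
```

Emit:
drive_tool --increments '[{"delta_pos":[0,0,10],"turn":0,"jaw":-1},{"delta_pos":[0,0,12],"turn":0,"jaw":-1},{"delta_pos":[0,0,4],"turn":0,"jaw":-1},{"delta_pos":[0,0,0],"turn":0,"jaw":-1}]'

```text
time: 14.43
tool_pos: [0.504, -0.0806, 0.2473]
tcp_rot: [-3.141, 0.009, 0.008]
wrist_force: [0.1, -0.6, -0.1]
width: 0.074
grip_force: 49.0
```

```bash
python3 ang.py; python3 - <<'E'
from h import *
snap("scene","g2.png",(200,170,360,330),3.5)
E
```

```text
scene_blue [(312, [302.5, 270.1]), (259, [232.6, 242.2])]
scene_yel [(34, [265.2, 245.3]), (3, [264.7, 328.7])]
top_blue [(50, [263.3, 267.7])]
top_yel [(1, [328.0, 318.0])]
14.5333 [ 0.505  -0.0806  0.2491] [ 0.6 -0.7  0.7]
```

View pics/g2.png

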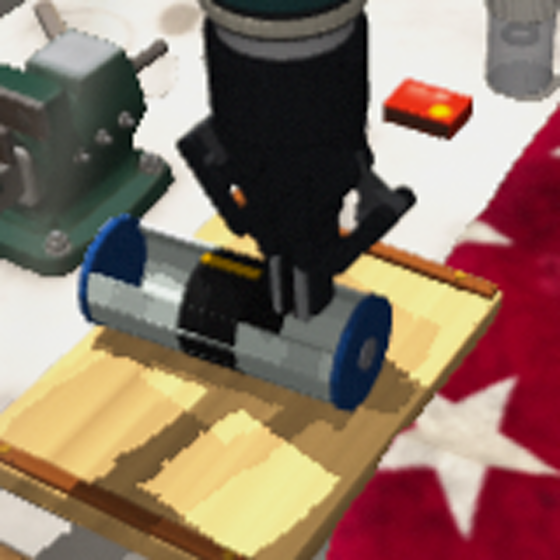

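The picture shows the fingertips in the window, midway between the band and the right blue plate (crop about (300,300)). I release there.

Emit:
drive_tool --increments '[{"delta_pos":[0,0,0],"turn":0,"jaw":-0.6},{"delta_pos":[0,0,0],"turn":0,"jaw":-0.5},{"delta_pos":[0,0,0],"turn":0,"jaw":-0.5},{"delta_pos":[0,0,-25],"turn":0,"jaw":-0.5},{"delta_pos":[0,0,-10],"turn":0,"jaw":-0.4},{"delta_pos":[-1,29,0],"turn":0,"jaw":-0.3},{"delta_pos":[-1,29,0],"turn":0,"jaw":-0.3},{"delta_pos":[-1,29,0],"turn":0,"jaw":-0.3}]'

```text
time: 15.25
tool_pos: [0.5025, -0.1676, 0.2864]
tcp_rot: [3.14, -0.004, 0.005]
wrist_force: [-0.2, -0.3, 0.2]
width: 0.344
grip_force: 0.0
```

Emit:
drive_tool --increments '[{"delta_pos":[-4,29,0],"turn":0,"jaw":-0.3},{"delta_pos":[-4,29,0],"turn":0,"jaw":-0.3},{"delta_pos":[-5,29,0],"turn":0,"jaw":-0.3},{"delta_pos":[-5,29,0],"turn":0,"jaw":-0.3},{"delta_pos":[-5,29,0],"turn":0,"jaw":-0.3},{"delta_pos":[-5,29,0],"turn":0,"jaw":-0.3},{"delta_pos":[0,0,0],"turn":0,"jaw":-0.3}]'

```text
time: 15.83
tool_pos: [0.4729, -0.3455, 0.2863]
tcp_rot: [3.137, -0.011, 0.004]
wrist_force: [0.4, -0.7, -0.2]
width: 0.347
grip_force: 0.0
```

```bash
python3 ang.py|grep yel; python3 bolts.py | sed -n '/scene/,$p'; python3 plan.py .469 -.407 .215 0; python3 - <<'E'
from h import *
c=snap("top"); i=c["pixels"][240:290,255:335]; cv2.imwrite("pics/b1.png",cv2.cvtColor(cv2.resize(i,None,fx=6,fy=6,interpolation=cv2.INTER_CUBIC),cv2.COLOR_RGB2BGR))
E
```

```text
scene_yel [(59, [265.9, 245.6]), (6, [264.8, 328.2])]
top_yel [(47, [295.0, 264.6]), (4, [270.8, 317.0])]
scene
 (41, [0.5644, -0.3438], 9.0, 0.0352)
 (52, [0.4694, -0.3531], 174.0, 0.0278)
 (58, [0.4782, -0.4057], 8.0, 0.0281)
 (67, [0.4306, -0.413], 180.0, 0.0275)
t=16.0 p=[ 0.4733 -0.3403  0.2852] h=-0.2 n=4 turn/row=-0.0010 q=[-0.67  0.19  1.92  0.    1.03  0.91] F=[-0.4  0.3  0.8] w=0.35
[[-1.0, 16.7, 17.5], [-1.0, 16.7, 17.5], [-1.0, 16.7, 17.5], [-1.1, 16.7, 17.5]]
```

View pics/b1.png

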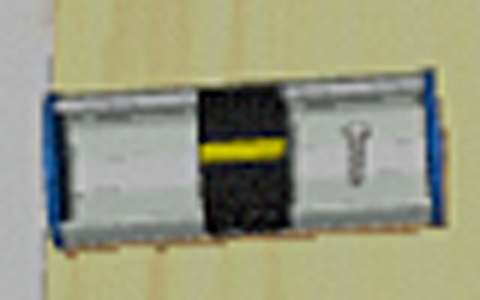

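The picture shows bolt 1 inside the drum at crop (355,155), with the drum still upright. Next is bolt 2.

Emit:
drive_tool --increments '[{"delta_pos":[-1,17,10],"turn":0,"jaw":-0.3},{"delta_pos":[-1,17,10],"turn":0,"jaw":-0.3},{"delta_pos":[-1,17,15],"turn":0,"jaw":-0.3},{"delta_pos":[-1,16.5,15],"turn":0,"jaw":-0.3},{"delta_pos":[0,0,20],"turn":0,"jaw":-0.3},{"delta_pos":[0,0,15],"turn":0,"jaw":-0.3},{"delta_pos":[0,0,5],"turn":0,"jaw":-0.3},{"delta_pos":[0,0,0],"turn":0,"jaw":-0.3}]'

```text
time: 16.75
tool_pos: [0.4694, -0.4072, 0.1953]
tcp_rot: [-3.141, 0.004, 0.002]
wrist_force: [0.2, -0.6, 0.1]
width: 0.347
grip_force: 0.0
```

Emit:
drive_tool --increments '[{"delta_pos":[0,0,0],"turn":0,"jaw":-0.6},{"delta_pos":[0,0,0],"turn":0,"jaw":-0.7},{"delta_pos":[0,0,0],"turn":0,"jaw":-0.9},{"delta_pos":[0,0,0],"turn":0,"jaw":-1},{"delta_pos":[0,0,0],"turn":0,"jaw":-1},{"delta_pos":[0,0,0],"turn":0,"jaw":-1}]'

```text
time: 17.25
tool_pos: [0.4694, -0.4081, 0.1956]
tcp_rot: [3.141, -0.007, 0.002]
wrist_force: [1.0, 2.8, 6.4]
width: 0.072
grip_force: 49.2
```

Emit:
drive_tool --increments '[{"delta_pos":[0,0,-5],"turn":0,"jaw":-1},{"delta_pos":[0,0,-15],"turn":0,"jaw":-1},{"delta_pos":[0,0,-30],"turn":0,"jaw":-1},{"delta_pos":[0,0,-30],"turn":0,"jaw":-1},{"delta_pos":[0,0,0],"turn":0,"jaw":-1},{"delta_pos":[0,0,0],"turn":0,"jaw":-1}]'

```text
time: 17.75
tool_pos: [0.4696, -0.4094, 0.2777]
tcp_rot: [3.137, -0.007, 0.006]
wrist_force: [-0.4, -0.1, -0.4]
width: 0.077
grip_force: 48.9
```

```bash
python3 bolts.py | sed -n '/scene/,$p'; python3 plan.py .499 .012 .28 0
```

```text
scene
 (42, [0.5484, -0.3951], 3.0, 0.036)
 (42, [0.5482, -0.4129], 2.0, 0.0349)
 (24, [0.5444, -0.4048], 180.0, 0.021)
 (53, [0.4694, -0.3531], 175.0, 0.0278)
 (66, [0.4306, -0.4131], 179.0, 0.0275)
t=17.9 p=[ 0.4684 -0.4082  0.2742] h=-0.2 n=14 turn/row=-0.0003 q=[-0.76  0.27  1.84 -0.    1.02  0.82] F=[-0.5 -0.5 -0.6] w=0.08
[[2.1, -30.0, -0.4], [2.1, -30.0, -0.4], [2.1, -30.0, -0.4], [2.1, -30.0, -0.4], [2.1, -30.0, -0.4], [2.1, -30.0, -0.4], [2.1, -30.0, -0.4], [2.1, -30.0, -0.4], [2.1, -30.0, -0.4], [2.1, -30.0, -0.4], [2.1, -30.0, -0.4], [2.2, -30.0, -0.4], [2.2, -30.0, -0.4], [2.2, -30.0, -0.4]]
```

Emit:
drive_tool --increments '[{"delta_pos":[2,-30,-1],"turn":0,"jaw":-1},{"delta_pos":[2,-30,-1],"turn":0,"jaw":-1},{"delta_pos":[2,-30,-1],"turn":0,"jaw":-1},{"delta_pos":[2,-30,-1],"turn":0,"jaw":-1},{"delta_pos":[2,-30,-1],"turn":0,"jaw":-1},{"delta_pos":[2,-30,-1],"turn":0,"jaw":-1},{"delta_pos":[2,-30,0],"turn":0,"jaw":-1},{"delta_pos":[2,-30,0],"turn":0,"jaw":-1}]'

```text
time: 18.52
tool_pos: [0.4848, -0.1668, 0.2789]
tcp_rot: [-3.14, 0.007, 0.006]
wrist_force: [0.3, 0.7, 0.9]
width: 0.074
grip_force: 48.9
```

Emit:
drive_tool --increments '[{"delta_pos":[2.5,-30,0],"turn":0,"jaw":-1},{"delta_pos":[2.5,-30,0],"turn":0,"jaw":-1},{"delta_pos":[2.5,-30,0],"turn":0,"jaw":-1},{"delta_pos":[2.5,-30,0],"turn":0,"jaw":-1},{"delta_pos":[2,-30,0],"turn":0,"jaw":-1},{"delta_pos":[2,-30,0],"turn":0,"jaw":-1},{"delta_pos":[0,0,0],"turn":0,"jaw":-1},{"delta_pos":[0,0,0],"turn":0,"jaw":-1}]'

```text
time: 19.18
tool_pos: [0.4998, 0.0128, 0.2791]
tcp_rot: [3.141, -0.001, -0.006]
wrist_force: [-0.3, -0.3, -0.9]
width: 0.073
grip_force: 49.0
```

```bash
python3 plan.py .499 .012 .25 0;python3 ang.py | head -2
```

```text
t=19.2 p=[0.4998 0.0128 0.2791] h=-0.1 n=1 turn/row=-0.0009 q=[-0.02  0.05  2.1  -0.    1.    1.55] F=[-0.3 -0.3 -0.9] w=0.07
[[-0.8, 0.8, 29.1]]
scene_blue [(316, [302.5, 270.0]), (253, [232.6, 242.5])]
scene_yel [(30, [266.2, 245.7]), (6, [264.8, 328.2])]
```

Positioned over window a. I lower, release, rise and go back for bolt 3 (left column, (0.468,-0.354)).

Emit:
drive_tool --increments '[{"delta_pos":[0,0,12],"turn":0,"jaw":-1},{"delta_pos":[0,0,12],"turn":0,"jaw":-1},{"delta_pos":[0,0,5],"turn":0,"jaw":-1},{"delta_pos":[0,0,0],"turn":0,"jaw":-1},{"delta_pos":[0,0,0],"turn":0,"jaw":-0.6},{"delta_pos":[0,0,0],"turn":0,"jaw":-0.5},{"delta_pos":[0,0,0],"turn":0,"jaw":-0.5},{"delta_pos":[0,0,-20],"turn":0,"jaw":-0.5}]'

```text
time: 19.95
tool_pos: [0.499, 0.0115, 0.2691]
tcp_rot: [-3.141, 0.007, 0.01]
wrist_force: [-0.6, -0.3, -1.4]
width: 0.251
grip_force: 0.0
```

Emit:
drive_tool --increments '[{"delta_pos":[0,0,-15],"turn":0,"jaw":-0.4},{"delta_pos":[0,30,0],"turn":0,"jaw":-0.3},{"delta_pos":[-3,30,0],"turn":0,"jaw":-0.3},{"delta_pos":[-4,30,0],"turn":0,"jaw":-0.3},{"delta_pos":[-4,30,0],"turn":0,"jaw":-0.3},{"delta_pos":[-4,30,0],"turn":0,"jaw":-0.3},{"delta_pos":[-4,30,0],"turn":0,"jaw":-0.3},{"delta_pos":[-4,30,0],"turn":0,"jaw":-0.3}]'

```text
time: 20.62
tool_pos: [0.4767, -0.1998, 0.2879]
tcp_rot: [3.141, -0.006, 0.003]
wrist_force: [1.5, 0.3, -0.2]
width: 0.351
grip_force: 0.0
```

Emit:
drive_tool --increments '[{"delta_pos":[-4,30,0],"turn":0,"jaw":-0.3},{"delta_pos":[-4,30,0],"turn":0,"jaw":-0.3},{"delta_pos":[-4,30,0],"turn":0,"jaw":-0.3},{"delta_pos":[-2,30,0],"turn":0,"jaw":-0.3},{"delta_pos":[0,0,0],"turn":0,"jaw":-0.3},{"delta_pos":[0,0,0],"turn":0,"jaw":-0.3}]'

```text
time: 21.12
tool_pos: [0.4623, -0.3199, 0.2877]
tcp_rot: [3.141, -0.011, 0.002]
wrist_force: [-0.4, 0.6, -0.8]
width: 0.348
grip_force: 0.0
```

```bash
python3 ang.py|grep yel; python3 bolts.py | sed -n '/scene/,$p'; python3 plan.py .462 -.354 .195 0; python3 - <<'E'
from h import *
c=snap("top"); i=c["pixels"][240:290,255:335]; cv2.imwrite("pics/b2.png",cv2.cvtColor(cv2.resize(i,None,fx=6,fy=6,interpolation=cv2.INTER_CUBIC),cv2.COLOR_RGB2BGR))
E
```

```text
scene_yel [(59, [265.9, 245.6]), (5, [265.0, 328.0])]
top_yel [(47, [295.0, 264.6]), (6, [326.8, 317.8])]
scene
 (16, [0.5484, -0.3165], 11.0, 0.0249)
 (51, [0.4694, -0.3532], 174.0, 0.0278)
 (69, [0.431, -0.413], 1.0, 0.0283)
t=21.3 p=[ 0.4624 -0.3172  0.2871] h=-0.2 n=4 turn/row=-0.0008 q=[-0.65  0.15  1.97  0.    1.02  0.93] F=[ 0.5 -0.7  0.3] w=0.35
[[-0.1, 9.2, 23.0], [-0.1, 9.2, 23.0], [-0.1, 9.2, 23.0], [-0.1, 9.2, 23.0]]
```

Emit:
drive_tool --increments '[{"delta_pos":[0,12,10],"turn":0,"jaw":-0.3},{"delta_pos":[0,12,15],"turn":0,"jaw":-0.3},{"delta_pos":[0,13,15],"turn":0,"jaw":-0.3},{"delta_pos":[0,0,20],"turn":0,"jaw":-0.3},{"delta_pos":[0,0,20],"turn":0,"jaw":-0.3},{"delta_pos":[0,0,9],"turn":0,"jaw":-0.3},{"delta_pos":[0,0,3],"turn":0,"jaw":-0.3},{"delta_pos":[0,0,0],"turn":0,"jaw":-0.3}]'

```text
time: 22.03
tool_pos: [0.462, -0.355, 0.1951]
tcp_rot: [-3.14, 0.005, 0.003]
wrist_force: [0.8, -0.1, -0.3]
width: 0.347
grip_force: 0.0
```

Emit:
drive_tool --increments '[{"delta_pos":[0,0,0],"turn":0,"jaw":-0.6},{"delta_pos":[0,0,0],"turn":0,"jaw":-0.7},{"delta_pos":[0,0,0],"turn":0,"jaw":-0.9},{"delta_pos":[0,0,0],"turn":0,"jaw":-1},{"delta_pos":[0,0,0],"turn":0,"jaw":-1},{"delta_pos":[0,0,0],"turn":0,"jaw":-1}]'

```text
time: 22.53
tool_pos: [0.4626, -0.3555, 0.1955]
tcp_rot: [3.141, -0.006, 0.002]
wrist_force: [0.2, -0.3, 4.1]
width: 0.075
grip_force: 49.5
```

Emit:
drive_tool --increments '[{"delta_pos":[0,0,-5],"turn":0,"jaw":-1},{"delta_pos":[0,0,-15],"turn":0,"jaw":-1},{"delta_pos":[0,0,-30],"turn":0,"jaw":-1},{"delta_pos":[0,0,-30],"turn":0,"jaw":-1},{"delta_pos":[0,0,-5],"turn":0,"jaw":-1},{"delta_pos":[0,0,0],"turn":0,"jaw":-1}]'

```text
time: 23.03
tool_pos: [0.463, -0.3559, 0.2829]
tcp_rot: [3.139, -0.007, 0.006]
wrist_force: [-0.0, 0.1, -0.4]
width: 0.08
grip_force: 49.0
```

```bash
python3 bolts.py | sed -n '/scene/,$p'; python3 plan.py .504 -.081 .28 0
```

```text
scene
 (36, [0.5459, -0.3294], 10.0, 0.0349)
 (44, [0.5451, -0.3482], 10.0, 0.0355)
 (20, [0.5387, -0.3411], 6.0, 0.0212)
 (66, [0.4306, -0.4131], 179.0, 0.0275)
t=23.1 p=[ 0.4617 -0.3548  0.2793] h=-0.2 n=9 turn/row=-0.0005 q=[-0.7   0.2   1.93  0.    1.02  0.88] F=[-0.2  0.9 -0.6] w=0.08
[[4.6, -30.4, -0.1], [4.6, -30.4, -0.1], [4.6, -30.4, -0.1], [4.6, -30.4, -0.1], [4.6, -30.4, -0.1], [4.6, -30.4, -0.1], [4.7, -30.4, -0.1], [4.7, -30.4, -0.1], [4.7, -30.4, -0.1]]
```

View pics/b2.png

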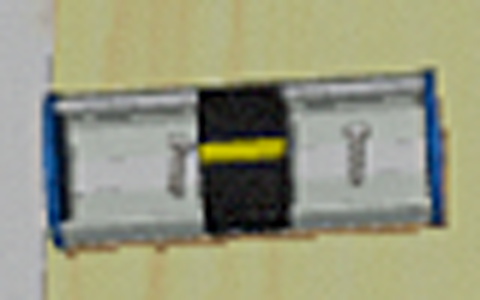

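The picture shows two bolts inside the drum, at crop (178,165) and (355,155). Bolt 3 is held; I carry it to window b.

Emit:
drive_tool --increments '[{"delta_pos":[4.6,-30.4,0],"turn":0,"jaw":-1},{"delta_pos":[4.6,-30.4,0],"turn":0,"jaw":-1},{"delta_pos":[4.6,-30.4,0],"turn":0,"jaw":-1},{"delta_pos":[4.6,-30.4,0],"turn":0,"jaw":-1},{"delta_pos":[4.6,-30.4,0],"turn":0,"jaw":-1},{"delta_pos":[4.6,-30.4,0],"turn":0,"jaw":-1},{"delta_pos":[4.6,-30.4,0],"turn":0,"jaw":-1},{"delta_pos":[4.6,-30.4,0],"turn":0,"jaw":-1}]'

```text
time: 23.8
tool_pos: [0.4987, -0.1104, 0.2775]
tcp_rot: [-3.14, 0.007, 0.007]
wrist_force: [0.3, -0.7, -0.7]
width: 0.081
grip_force: 49.0
```

Emit:
drive_tool --increments '[{"delta_pos":[4.6,-30.4,0],"turn":0,"jaw":-1},{"delta_pos":[0,0,0],"turn":0,"jaw":-1},{"delta_pos":[0,0,0],"turn":0,"jaw":-1},{"delta_pos":[0,0,0],"turn":0,"jaw":-1}]'

```text
time: 24.13
tool_pos: [0.504, -0.0817, 0.2784]
tcp_rot: [-3.141, 0.005, 0.005]
wrist_force: [0.3, -0.6, -0.9]
width: 0.077
grip_force: 49.0
```

```bash
python3 plan.py .504 -.081 .25 0;python3 ang.py | head -2
```

```text
t=24.1 p=[ 0.504  -0.0817  0.2784] h=-0.2 n=1 turn/row=-0.0032 q=[-0.21  0.07  2.08 -0.    1.    1.36] F=[ 0.3 -0.6 -0.9] w=0.08
[[0.0, -0.7, 28.4]]
scene_blue [(312, [302.4, 270.2]), (257, [232.6, 242.2])]
scene_yel [(36, [264.6, 245.1]), (6, [264.8, 328.2])]
```

Emit:
drive_tool --increments '[{"delta_pos":[0,0,12],"turn":0,"jaw":-1},{"delta_pos":[0,0,12],"turn":0,"jaw":-1},{"delta_pos":[0,0,4],"turn":0,"jaw":-1},{"delta_pos":[0,0,0],"turn":0,"jaw":-1},{"delta_pos":[0,0,0],"turn":0,"jaw":-0.6},{"delta_pos":[0,0,0],"turn":0,"jaw":-0.5},{"delta_pos":[0,0,0],"turn":0,"jaw":-0.5},{"delta_pos":[0,0,-20],"turn":0,"jaw":-0.5}]'

```text
time: 24.9
tool_pos: [0.503, -0.0815, 0.2691]
tcp_rot: [-3.14, 0.007, 0.01]
wrist_force: [-1.0, -0.8, -1.0]
width: 0.248
grip_force: 0.0
```

Emit:
drive_tool --increments '[{"delta_pos":[0,0,-18],"turn":0,"jaw":-0.4},{"delta_pos":[-4,30,0],"turn":0,"jaw":-0.3},{"delta_pos":[-7,30,0],"turn":0,"jaw":-0.3},{"delta_pos":[-7,30,0],"turn":0,"jaw":-0.3},{"delta_pos":[-7,30,0],"turn":0,"jaw":-0.3},{"delta_pos":[-8,30,0],"turn":0,"jaw":-0.3},{"delta_pos":[-8,30,0],"turn":0,"jaw":-0.3},{"delta_pos":[-8,30,0],"turn":0,"jaw":-0.3}]'

```text
time: 25.57
tool_pos: [0.4545, -0.2931, 0.2909]
tcp_rot: [3.141, -0.006, 0.002]
wrist_force: [-0.2, -0.4, 0.4]
width: 0.35
grip_force: 0.0
```

Emit:
drive_tool --increments '[{"delta_pos":[-8,30,0],"turn":0,"jaw":-0.3},{"delta_pos":[-8,30,0],"turn":0,"jaw":-0.3},{"delta_pos":[-8,30,0],"turn":0,"jaw":-0.3},{"delta_pos":[-8,30,0],"turn":0,"jaw":-0.3},{"delta_pos":[0,0,0],"turn":0,"jaw":-0.3},{"delta_pos":[0,0,0],"turn":0,"jaw":-0.3}]'

```text
time: 26.07
tool_pos: [0.422, -0.4131, 0.2906]
tcp_rot: [3.141, -0.011, 0.001]
wrist_force: [0.3, 0.3, 0.3]
width: 0.346
grip_force: 0.0
```

```bash
python3 ang.py|grep yel; python3 bolts.py | sed -n '/scene/,$p'; python3 plan.py .4235 -.4135 .195 0
```

```text
scene_yel [(59, [265.9, 245.6]), (6, [264.8, 328.2])]
top_yel [(47, [295.0, 264.6]), (4, [326.8, 317.8])]
scene
 (44, [0.5081, -0.3816], 5.0, 0.0357)
 (30, [0.5064, -0.4282], 3.0, 0.0312)
 (49, [0.4306, -0.4133], 0.0, 0.0276)
t=26.3 p=[ 0.4227 -0.4104  0.29  ] h=-0.2 n=3 turn/row=-0.0010 q=[-0.81  0.2   1.9   0.    1.04  0.76] F=[ 0.5 -0.6  0.3] w=0.35
[[0.3, 1.0, 31.7], [0.3, 1.0, 31.7], [0.3, 1.0, 31.7]]
```

Emit:
drive_tool --increments '[{"delta_pos":[1,2,25],"turn":0,"jaw":-0.3},{"delta_pos":[0,1,30],"turn":0,"jaw":-0.3},{"delta_pos":[0,0,25],"turn":0,"jaw":-0.3},{"delta_pos":[0,0,12],"turn":0,"jaw":-0.3},{"delta_pos":[0,0,3],"turn":0,"jaw":-0.3},{"delta_pos":[0,0,0],"turn":0,"jaw":-0.3}]'

```text
time: 26.77
tool_pos: [0.4236, -0.4132, 0.1954]
tcp_rot: [-3.14, 0.004, 0.002]
wrist_force: [0.2, 0.2, 0.5]
width: 0.348
grip_force: 0.0
```

Emit:
drive_tool --increments '[{"delta_pos":[0,0,0],"turn":0,"jaw":-0.6},{"delta_pos":[0,0,0],"turn":0,"jaw":-0.7},{"delta_pos":[0,0,0],"turn":0,"jaw":-0.9},{"delta_pos":[0,0,0],"turn":0,"jaw":-1},{"delta_pos":[0,0,0],"turn":0,"jaw":-1},{"delta_pos":[0,0,0],"turn":0,"jaw":-1}]'

```text
time: 27.27
tool_pos: [0.4238, -0.4147, 0.1958]
tcp_rot: [3.141, -0.007, 0.002]
wrist_force: [1.8, 2.4, 6.3]
width: 0.08
grip_force: 49.7
```

Emit:
drive_tool --increments '[{"delta_pos":[0,0,-5],"turn":0,"jaw":-1},{"delta_pos":[0,0,-15],"turn":0,"jaw":-1},{"delta_pos":[0,0,-30],"turn":0,"jaw":-1},{"delta_pos":[0,0,-30],"turn":0,"jaw":-1},{"delta_pos":[0,0,-5],"turn":0,"jaw":-1},{"delta_pos":[0,0,0],"turn":0,"jaw":-1}]'

```text
time: 27.77
tool_pos: [0.4241, -0.4156, 0.2832]
tcp_rot: [3.137, -0.007, 0.006]
wrist_force: [0.3, 0.1, 0.3]
width: 0.08
grip_force: 48.9
```

```bash
python3 bolts.py | sed -n '/scene/,$p'; python3 plan.py .504 -.081 .28 0
```

```text
scene
 (8, [0.5776, -0.3465], 170.0, 0.0066)
 (41, [0.4987, -0.4022], 2.0, 0.0315)
 (49, [0.4994, -0.4121], 0.0, 0.0306)
 (48, [0.4985, -0.4203], 1.0, 0.0331)
t=27.9 p=[ 0.4229 -0.4143  0.2794] h=-0.2 n=11 turn/row=-0.0004 q=[-0.82  0.22  1.91 -0.    1.02  0.76] F=[-0.5  0.1 -0.5] w=0.08
[[7.2, -30.3, -0.1], [7.3, -30.3, -0.1], [7.3, -30.3, -0.1], [7.3, -30.3, -0.1], [7.3, -30.3, -0.1], [7.3, -30.3, -0.1], [7.3, -30.3, -0.1], [7.3, -30.3, -0.1], [7.3, -30.3, -0.1], [7.3, -30.3, -0.1], [7.4, -30.3, -0.1]]
```

Emit:
drive_tool --increments '[{"delta_pos":[7.3,-30.3,0],"turn":0,"jaw":-1},{"delta_pos":[7.3,-30.3,0],"turn":0,"jaw":-1},{"delta_pos":[7.3,-30.3,0],"turn":0,"jaw":-1},{"delta_pos":[7.3,-30.3,0],"turn":0,"jaw":-1},{"delta_pos":[7.3,-30.3,0],"turn":0,"jaw":-1},{"delta_pos":[7.3,-30.3,0],"turn":0,"jaw":-1},{"delta_pos":[7.3,-30.3,0],"turn":0,"jaw":-1},{"delta_pos":[7.3,-30.3,0],"turn":0,"jaw":-1}]'

```text
time: 28.53
tool_pos: [0.4817, -0.1706, 0.2776]
tcp_rot: [-3.14, 0.007, 0.006]
wrist_force: [0.5, -0.3, -0.4]
width: 0.081
grip_force: 48.9
```

Emit:
drive_tool --increments '[{"delta_pos":[7.3,-30.3,0],"turn":0,"jaw":-1},{"delta_pos":[7.3,-30.3,0],"turn":0,"jaw":-1},{"delta_pos":[7.3,-30.3,0],"turn":0,"jaw":-1},{"delta_pos":[0,0,0],"turn":0,"jaw":-1},{"delta_pos":[0,0,0],"turn":0,"jaw":-1},{"delta_pos":[0,0,0],"turn":0,"jaw":-1}]'

```text
time: 29.03
tool_pos: [0.5042, -0.0815, 0.2784]
tcp_rot: [-3.141, 0.005, 0.005]
wrist_force: [0.9, 0.6, -0.5]
width: 0.077
grip_force: 49.0
```

```bash
python3 plan.py .504 -.081 .25 0;python3 ang.py | head -2; python3 bolts.py
```

```text
t=29.0 p=[ 0.5042 -0.0815  0.2784] h=-0.2 n=1 turn/row=-0.0032 q=[-0.21  0.07  2.08 -0.    1.    1.37] F=[ 0.9  0.6 -0.5] w=0.08
[[-0.2, -0.5, 28.4]]
scene_blue [(313, [302.5, 270.2]), (260, [232.6, 242.2])]
scene_yel [(36, [264.6, 245.1]), (6, [264.8, 328.2])]
top
scene
```

Emit:
drive_tool --increments '[{"delta_pos":[0,0,12],"turn":0,"jaw":-1},{"delta_pos":[0,0,12],"turn":0,"jaw":-1},{"delta_pos":[0,0,4],"turn":0,"jaw":-1},{"delta_pos":[0,0,0],"turn":0,"jaw":-1},{"delta_pos":[0,0,0],"turn":0,"jaw":-0.6},{"delta_pos":[0,0,0],"turn":0,"jaw":-0.5},{"delta_pos":[0,0,0],"turn":0,"jaw":-0.5},{"delta_pos":[0,0,-20],"turn":0,"jaw":-0.5}]'

```text
time: 29.9
tool_pos: [0.5033, -0.0811, 0.269]
tcp_rot: [-3.14, 0.006, 0.01]
wrist_force: [-0.9, -0.0, -0.2]
width: 0.251
grip_force: 0.0
```

Emit:
drive_tool --increments '[{"delta_pos":[0,0,-20],"turn":0,"jaw":-1},{"delta_pos":[-20,35,0],"turn":0,"jaw":-1},{"delta_pos":[-20,35,0],"turn":0,"jaw":-1},{"delta_pos":[0,35,0],"turn":0,"jaw":-1},{"delta_pos":[0,0,0],"turn":0,"jaw":-1},{"delta_pos":[0,0,0],"turn":0,"jaw":-1}]'

```text
time: 30.4
tool_pos: [0.4647, -0.1879, 0.293]
tcp_rot: [3.141, -0.012, 0.003]
wrist_force: [0.8, 1.1, 0.4]
width: 0.002
grip_force: 0.0
```

```bash
python3 bolts.py;python3 upr.py | grep -v col; python3 plan.py .496 -.0345 .275 94.5; python3 - <<'E'
from h import *
c=snap("top"); i=c["pixels"]; a=cv2.resize(i[240:290,255:335],None,fx=5,fy=5,interpolation=cv2.INTER_CUBIC); b=cv2.resize(i[230:325,400:480],(337,400),interpolation=cv2.INTER_CUBIC)
a=cv2.copyMakeBorder(a,0,150,0,0,cv2.BORDER_CONSTANT)
cv2.imwrite("pics/b4.png",cv2.cvtColor(np.hstack([a,b]),cv2.COLOR_RGB2BGR))
E
```

```text
top
 (24, [0.5101, -0.3258], 164.0, 0.0292)
scene
0.482 top edges [288.9 263.3] [array([46.5,  1.3]), array([55.5, -0.7])]
0.494 top edges [284.  258.5] [array([35.2,  3.1]), array([24. , -0.3])]
0.5 top edges [281.5 256.1] [array([13.8,  0.2]), array([12.1,  0. ])]
0.504 top edges [279.9 254.5] [array([ 5.1, -0. ]), array([4.7, 0.3])]
0.508 top edges [278.3 252.9] [array([-2.2,  0.2]), array([-2.5,  0.5])]
0.512 top edges [276.7 251.3] [array([-8.8,  0.7]), array([-9.6,  0.8])]
0.519 top edges [273.8 248.5] [array([-19.3,   2.1]), array([-22.3,   1.4])]
0.53 top edges [269.4 244.2] [array([-34.2,   5.4]), array([-44.4,   2.5])]
[[ 0.51366813 -0.11037698]
 [ 0.51059257  0.05181504]] [[ 0.49875587  0.04264379]
 [ 0.51233377 -0.11079786]]
t=30.7 p=[ 0.4648 -0.1854  0.2919] h=-0.1 n=16 turn/row=-0.1032 q=[-0.43  0.04  2.09  0.    1.02  1.14] F=[1.1 0.7 1.4] w=-0.00
[[1.9, -9.4, 1.1], [2.9, -9.2, 1.1], [3.8, -8.8, 1.1], [4.7, -8.4, 1.1], [5.5, -7.9, 1.1], [6.3, -7.3, 1.1], [7.0, -6.6, 1.1], [7.7, -5.8, 1.1], [8.2, -5.0, 1.1], [8.7, -4.1, 1.1], [9.1, -3.2, 1.1], [9.4, -2.2, 1.1], [9.5, -1.3, 1.1], [9.6, -0.3, 1.1], [9.6, 0.7, 1.1], [9.5, 1.7, 1.1]]
```

View pics/b4.png

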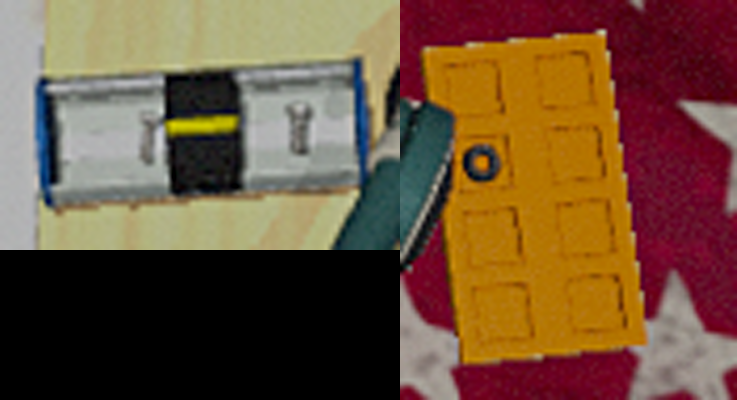

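The picture shows the tray holding only the seal, at crop (480,160). In the drum I can make out only two bolts, (150,135) and (298,128). I check numerically where the other two are.

```bash
python3 - <<'E'
from h import *
a=cv2.imread("pics/b1.png").astype(int);b=cv2.imread("pics/b2.png").astype(int)
c=snap("top"); i=cv2.cvtColor(c["pixels"],cv2.COLOR_RGB2BGR)
cv2.imwrite("pics/top_now.png",i); s=snap("scene"); sn=cv2.cvtColor(s["pixels"],cv2.COLOR_RGB2BGR); cv2.imwrite("pics/scene_now.png",sn)
g=lambda im:cv2.cvtColor(im,cv2.COLOR_BGR2GRAY).astype(int)
print("top window b now"); G=g(i)[254:279,304:330]; print("\n".join(" ".join("%3d"%v for v in r) for r in G))
A=g(cv2.resize(cv2.imread("pics/b1.png"),(80,50),interpolation=cv2.INTER_AREA))[14:39,49:75]; print("b1"); print("\n".join(" ".join("%3d"%v for v in r) for r in A))
for n,now in(("scene",sn),("top",i)):
    d=cv2.absdiff(g(cv2.imread(f"pics/{n}0.png")).astype(np.uint8),g(now).astype(np.uint8)); m=cv2.morphologyEx((d>40).astype(np.uint8),cv2.MORPH_OPEN,np.ones((2,2)))
    k,l,st,ce=cv2.connectedComponentsWithStats(m); print(n,[(st[j].tolist()) for j in range(1,k) if st[j,4]>=10])
E
```

```text
top window b now
133 136 154 155 156 163 177 182 180 179 180 182 176 158 166 165 160 143 150 141 137  90  36 108 175 166
161 143 151 153 143 132 150 145 145 129 133 134 131 118 119 118 113 102  95  89  93  65  42 107 180 168
116 107 104 106 104 100  96  94  94  86  88  88  87  88 101 130 131 120 117 115  76  61  49  76 136 169
138 122  90  90  94  94 103 135 133 134 131 137 132 129 133 141 140 128 127 128 115  87  47  59 119 172
143 137 128 128 130 127 131 153 148 147 149 157 158 155 157 161 161 144 145 156 160 148  34  59 121 176
176 166 164 172 171 171 171 170 171 171 174 172 173 173 173 171 158 150 156 158 165 159  33  58 115 174
152 177 172 173 175 175 171 173 173 158 152 163 155 178 176 171 151 154 151 158 163 156  36  69 121 176
137 179 173 169 170 173 173 165 125 132 185 177 120 154 178 171 153 156 157 160 161 153  34  65  87 138
139 179 174 171 171 173 173 167 126  97 147 141  81 127 183 171 154 155 158 156 161 154  36  69  69 112
140 181 177 171 171 172 173 176 163  94 109 100  81 136 183 177 169 158 159 165 185 176  51  65  76 119
142 170 161 168 177 178 177 182 174 114 134
[... 4895 characters left out ...]
 4, 31], [283, 279, 4, 3, 12], [264, 280, 7, 23, 73], [317, 281, 13, 26, 183], [382, 293, 15, 9, 94], [327, 298, 14, 23, 171], [382, 303, 13, 11, 78], [297, 305, 63, 60, 1190], [367, 331, 17, 10, 103], [285, 349, 22, 28, 112], [360, 360, 4, 5, 12], [491, 389, 149, 91, 3752], [348, 398, 4, 4, 11], [235, 406, 16, 6, 51], [210, 413, 54, 64, 1127], [276, 415, 8, 12, 49], [284, 415, 9, 20, 91], [326, 417, 17, 18, 236], [279, 427, 3, 5, 11], [269, 429, 54, 21, 463], [212, 432, 3, 5, 11], [322, 436, 21, 44, 545], [164, 438, 58, 42, 1209], [264, 447, 4, 4, 10], [284, 447, 40, 16, 84], [343, 451, 5, 14, 42], [592, 455, 19, 25, 103], [266, 462, 16, 5, 33], [252, 466, 12, 2, 24], [344, 466, 9, 14, 61]]
```

The dark bolt column in window b is wider and darker than with one bolt, and nothing new lies outside, so bolts 3 and 4 are stacked on bolt 1. Now I move to the band for tumbling.

Emit:
drive_tool --increments '[{"delta_pos":[2,-9.4,0],"turn":-0.103,"jaw":-1},{"delta_pos":[3,-9,0],"turn":-0.103,"jaw":-1},{"delta_pos":[4,-8.8,1],"turn":-0.103,"jaw":-1},{"delta_pos":[4.7,-8.4,1],"turn":-0.103,"jaw":-1},{"delta_pos":[5.5,-7.9,1],"turn":-0.103,"jaw":-1},{"delta_pos":[6.3,-7.3,1],"turn":-0.103,"jaw":-1},{"delta_pos":[7,-6.6,1],"turn":-0.103,"jaw":-1},{"delta_pos":[7.7,-5.8,1],"turn":-0.103,"jaw":-1}]'

```text
time: 31.52
tool_pos: [0.4807, -0.1103, 0.286]
tcp_rot: [-2.878, -1.26, -0.0]
wrist_force: [0.4, 1.0, 0.9]
width: -0.002
grip_force: 0.0
```

Emit:
drive_tool --increments '[{"delta_pos":[8.2,-5,1],"turn":-0.103,"jaw":-1},{"delta_pos":[8.7,-4,1],"turn":-0.103,"jaw":-1},{"delta_pos":[9,-3,1],"turn":-0.103,"jaw":-1},{"delta_pos":[9.4,-2,1],"turn":-0.103,"jaw":-1},{"delta_pos":[9.5,-1,1],"turn":-0.103,"jaw":-1},{"delta_pos":[9.6,0,1],"turn":-0.103,"jaw":-1},{"delta_pos":[9.6,1,1],"turn":-0.103,"jaw":-1},{"delta_pos":[9.5,2,1],"turn":-0.103,"jaw":-1}]'

```text
time: 32.18
tool_pos: [0.498, -0.0355, 0.278]
tcp_rot: [-2.132, -2.307, 0.0]
wrist_force: [0.2, -1.2, -0.7]
width: -0.001
grip_force: 0.0
```

Emit:
drive_tool --increments '[{"delta_pos":[0,0,0],"turn":0,"jaw":-1},{"delta_pos":[0,0,0],"turn":0,"jaw":-1}]'

```text
time: 32.35
tool_pos: [0.4979, -0.0358, 0.278]
tcp_rot: [-2.14, -2.3, 0.0]
wrist_force: [0.1, -0.6, 0.3]
width: -0.001
grip_force: 0.0
```

```bash
python3 plan.py .496 -.0345 .26 94.5
```

```text
t=32.4 p=[ 0.4979 -0.0358  0.278 ] h=94.1 n=1 turn/row=-0.0067 q=[-0.12  0.05  2.1  -0.    0.99 -0.19] F=[ 0.1 -0.6  0.3] w=-0.00
[[1.5, -1.8, 18.0]]
```

Emit:
drive_tool --increments '[{"delta_pos":[1,-2,10],"turn":0,"jaw":-1},{"delta_pos":[0,0,8],"turn":0,"jaw":-1},{"delta_pos":[0,0,3],"turn":0,"jaw":-1},{"delta_pos":[0,0,2],"turn":0,"jaw":-1},{"delta_pos":[0,0,0],"turn":0,"jaw":-1}]'

```text
time: 32.77
tool_pos: [0.4967, -0.0357, 0.2563]
tcp_rot: [2.14, 2.298, 0.003]
wrist_force: [-2.0, 1.5, 9.2]
width: -0.001
grip_force: 4.5
```

Emit:
drive_tool --increments '[{"delta_pos":[0,3,1],"turn":0,"jaw":-1},{"delta_pos":[0,4,0.5],"turn":0,"jaw":-1},{"delta_pos":[0,5,0],"turn":0,"jaw":-1},{"delta_pos":[0,5,0],"turn":0,"jaw":-1},{"delta_pos":[0,5,0],"turn":0,"jaw":-1},{"delta_pos":[0,3,0],"turn":0,"jaw":-1},{"delta_pos":[0,0,0],"turn":0,"jaw":-1},{"delta_pos":[0,0,0],"turn":0,"jaw":-1}]'

```text
time: 33.43
tool_pos: [0.523, -0.0335, 0.2567]
tcp_rot: [2.139, 2.296, 0.008]
wrist_force: [-1.8, 4.9, 16.7]
width: 0.002
grip_force: 8.4
```

```bash
cat > roll.py <<'E'
from ang import *
from scipy.optimize import least_squares
# roll state k (facets away from upright): predict mark and plates
o=meas(); c=bot.read_camera("scene"); ct=bot.read_camera("top"); psi=np.radians(4.5)
e=np.array([np.cos(psi),np.sin(psi),0]); a=np.array([-np.sin(psi),np.cos(psi),0])
print("yel scene",o["scene_yel"][:1],"top",o["top_yel"][:1]); print("blue scene",[b[1] for b in o["scene_blue"]],"top",[b[1] for b in o["top_blue"]])
for k in range(-3,4):
    C=np.array([.507,-.0345,.052])+.01273*k*e; t=np.radians(22.5*k)
    m=C+.0318*(np.sin(t)*e+[0,0,np.cos(t)])
    print(k,"mark scene",proj(c,m)[0].round(1),"top",proj(ct,m)[0].round(1),"plates scene",proj(c,[C+.078*a,C-.08*a]).round(1).tolist())
s=bot.read_state(); print(s["time"],np.round(s["tool_pos"],4),np.round(s["wrist_force"],1))
E
python3 roll.py
```

```text
yel scene [(6, [264.8, 328.2], [74, 107, 3, 3])] top [(4, [326.8, 317.8], [64, 92, 2, 3])]
blue scene [[306.1, 265.2], [236.9, 235.2]] top [[263.0, 262.0], [326.1, 255.0]]
-3 mark scene [247.  275.8] top [296.5 293. ] plates scene [[221.5, 258.0], [294.4, 284.2]]
-2 mark scene [252.4 264.9] top [295.9 284.6] plates scene [[225.3, 254.1], [297.7, 279.6]]
-1 mark scene [258.8 254.4] top [295.4 274.8] plates scene [[229.2, 250.2], [301.0, 275.2]]
0 mark scene [265.8 245.4] top [295.  264.4] plates scene [[232.9, 246.4], [304.2, 270.9]]
1 mark scene [272.7 238.8] top [294.6 254.3] plates scene [[236.5, 242.6], [307.3, 266.6]]
2 mark scene [278.8 234.8] top [294.4 245.4] plates scene [[240.1, 239.0], [310.3, 262.5]]
3 mark scene [284.  233.2] top [294.3 238.2] plates scene [[243.6, 235.4], [313.3, 258.4]]
33.6333 [ 0.5228 -0.0335  0.2567] [-1.4  3.9 16.5]
```

The model matches, and the drum is one facet away. Second stroke, with a hold.

Emit:
drive_tool --increments '[{"delta_pos":[0,0,-3],"turn":0,"jaw":-1},{"delta_pos":[0,0,-4],"turn":0,"jaw":-1},{"delta_pos":[0,-7,0],"turn":0,"jaw":-1},{"delta_pos":[0,-7,0],"turn":0,"jaw":-1},{"delta_pos":[0,0,3],"turn":0,"jaw":-1},{"delta_pos":[0,0,2],"turn":0,"jaw":-1},{"delta_pos":[0,0,1],"turn":0,"jaw":-1},{"delta_pos":[0,0,0],"turn":0,"jaw":-1}]'

```text
time: 34.3
tool_pos: [0.5074, -0.0347, 0.2558]
tcp_rot: [2.139, 2.3, 0.002]
wrist_force: [-1.7, 1.2, 9.3]
width: 0.004
grip_force: 4.8
```

Emit:
drive_tool --increments '[{"delta_pos":[0,3,0.5],"turn":0,"jaw":-1},{"delta_pos":[0,4,0],"turn":0,"jaw":-1},{"delta_pos":[0,5,0],"turn":0,"jaw":-1},{"delta_pos":[0,5,0],"turn":0,"jaw":-1},{"delta_pos":[0,5,0],"turn":0,"jaw":-1},{"delta_pos":[0,3,0],"turn":0,"jaw":-1},{"delta_pos":[0,0,0],"turn":0,"jaw":-1},{"delta_pos":[0,0,0],"turn":0,"jaw":-1}]'

```text
time: 34.97
tool_pos: [0.5337, -0.0325, 0.2568]
tcp_rot: [2.137, 2.298, 0.007]
wrist_force: [-1.2, 3.0, 14.6]
width: -0.001
grip_force: 7.2
```

```bash
python3 roll.py | grep -v mark
```

```text
yel scene [(6, [264.8, 328.2], [74, 107, 3, 3])] top [(4, [326.8, 318.0], [64, 92, 3, 3])]
blue scene [[309.2, 260.9], [238.3, 232.1]] top [[262.6, 256.6], [325.6, 250.3]]
35.1667 [ 0.5335 -0.0325  0.2568] [-1.3  3.7 14.5]
```

Emit:
drive_tool --increments '[{"delta_pos":[0,0,-2],"turn":0,"jaw":-1},{"delta_pos":[0,0,-3],"turn":0,"jaw":-1},{"delta_pos":[0,0,-3],"turn":0,"jaw":-1},{"delta_pos":[0,9,-22],"turn":0,"jaw":-1},{"delta_pos":[0,0,0],"turn":0,"jaw":-1},{"delta_pos":[0,0,0],"turn":0,"jaw":-1}]'

```text
time: 35.67
tool_pos: [0.5415, -0.0324, 0.2848]
tcp_rot: [2.138, 2.299, 0.002]
wrist_force: [-0.4, 0.5, 0.4]
width: -0.001
grip_force: 0.0
```

```bash
python3 roll.py
```

```text
yel scene [(6, [264.8, 328.2], [74, 107, 3, 3])] top [(2, [327.5, 317.0], [65, 92, 2, 1])]
blue scene [[308.5, 261.7], [238.7, 231.9]] top [[262.6, 256.5], [325.7, 251.0]]
-3 mark scene [247.  275.8] top [296.5 293. ] plates scene [[221.5, 258.0], [294.4, 284.2]]
-2 mark scene [252.4 264.9] top [295.9 284.6] plates scene [[225.3, 254.1], [297.7, 279.6]]
-1 mark scene [258.8 254.4] top [295.4 274.8] plates scene [[229.2, 250.2], [301.0, 275.2]]
0 mark scene [265.8 245.4] top [295.  264.4] plates scene [[232.9, 246.4], [304.2, 270.9]]
1 mark scene [272.7 238.8] top [294.6 254.3] plates scene [[236.5, 242.6], [307.3, 266.6]]
2 mark scene [278.8 234.8] top [294.4 245.4] plates scene [[240.1, 239.0], [310.3, 262.5]]
3 mark scene [284.  233.2] top [294.3 238.2] plates scene [[243.6, 235.4], [313.3, 258.4]]
35.8667 [ 0.5399 -0.0322  0.2827] [ 0.1 -1.  -0.1]
```

Exactly two facets away (plate shift +6.0, −8.4 px). Now back four facets.

Emit:
drive_tool --increments '[{"delta_pos":[1,3,12],"turn":0,"jaw":-1},{"delta_pos":[0,0,10],"turn":0,"jaw":-1},{"delta_pos":[0,0,4],"turn":0,"jaw":-1},{"delta_pos":[0,0,2],"turn":0,"jaw":-1},{"delta_pos":[0,0,1],"turn":0,"jaw":-1},{"delta_pos":[0,0,0],"turn":0,"jaw":-1}]'

```text
time: 36.37
tool_pos: [0.5448, -0.0307, 0.256]
tcp_rot: [2.138, 2.3, 0.004]
wrist_force: [0.6, 1.7, 7.8]
width: -0.0
grip_force: 4.1
```

Emit:
drive_tool --increments '[{"delta_pos":[0,-3,0.5],"turn":0,"jaw":-1},{"delta_pos":[0,-4,0],"turn":0,"jaw":-1},{"delta_pos":[0,-5,0],"turn":0,"jaw":-1},{"delta_pos":[0,-5,0],"turn":0,"jaw":-1},{"delta_pos":[0,-5,0],"turn":0,"jaw":-1},{"delta_pos":[0,-3,0],"turn":0,"jaw":-1},{"delta_pos":[0,0,0],"turn":0,"jaw":-1},{"delta_pos":[0,0,0],"turn":0,"jaw":-1}]'

```text
time: 37.03
tool_pos: [0.5201, -0.0328, 0.2568]
tcp_rot: [2.137, 2.299, 0.005]
wrist_force: [-1.8, 0.7, 13.8]
width: 0.003
grip_force: 6.8
```

```bash
python3 roll.py | grep -v mark
```

```text
yel scene [(6, [264.8, 328.2], [74, 107, 3, 3])] top [(2, [326.5, 317.0], [64, 92, 2, 1])]
blue scene [[306.0, 265.3], [236.6, 235.3]] top [[263.0, 262.2], [326.4, 258.5]]
37.2333 [ 0.5203 -0.0328  0.2567] [-0.7  1.1 13.8]
```

Emit:
drive_tool --increments '[{"delta_pos":[0,0,-3],"turn":0,"jaw":-1},{"delta_pos":[0,0,-4],"turn":0,"jaw":-1},{"delta_pos":[0,6.5,0],"turn":0,"jaw":-1},{"delta_pos":[0,6.5,0],"turn":0,"jaw":-1},{"delta_pos":[0,0,3],"turn":0,"jaw":-1},{"delta_pos":[0,0,2],"turn":0,"jaw":-1},{"delta_pos":[0,0,1.5],"turn":0,"jaw":-1},{"delta_pos":[0,0,0],"turn":0,"jaw":-1}]'

```text
time: 37.9
tool_pos: [0.5326, -0.0318, 0.2557]
tcp_rot: [2.138, 2.3, 0.002]
wrist_force: [0.3, 0.9, 5.9]
width: -0.002
grip_force: 2.5
```

Emit:
drive_tool --increments '[{"delta_pos":[0,-3,0.5],"turn":0,"jaw":-1},{"delta_pos":[0,-4,0],"turn":0,"jaw":-1},{"delta_pos":[0,-5,0],"turn":0,"jaw":-1},{"delta_pos":[0,-5,0],"turn":0,"jaw":-1},{"delta_pos":[0,-5,0],"turn":0,"jaw":-1},{"delta_pos":[0,-3.5,0],"turn":0,"jaw":-1},{"delta_pos":[0,0,0],"turn":0,"jaw":-1},{"delta_pos":[0,0,0],"turn":0,"jaw":-1}]'

```text
time: 38.57
tool_pos: [0.5075, -0.034, 0.2567]
tcp_rot: [2.136, 2.298, 0.004]
wrist_force: [0.0, -0.5, 11.8]
width: -0.004
grip_force: 5.6
```

```bash
python3 roll.py | grep -v mark
```

```text
yel scene [(6, [264.8, 328.2], [74, 107, 3, 3])] top [(5, [327.0, 317.6], [64, 92, 3, 3])]
blue scene [[302.5, 270.0], [233.0, 241.6]] top [[263.5, 269.9], [326.5, 263.7]]
38.7667 [ 0.5077 -0.034   0.2567] [-0.5 -0.1 11.1]
```

Emit:
drive_tool --increments '[{"delta_pos":[0,0,-3],"turn":0,"jaw":-1},{"delta_pos":[0,0,-4],"turn":0,"jaw":-1},{"delta_pos":[0,6.5,0],"turn":0,"jaw":-1},{"delta_pos":[0,6.5,0],"turn":0,"jaw":-1},{"delta_pos":[0,0,3],"turn":0,"jaw":-1},{"delta_pos":[0,0,2],"turn":0,"jaw":-1},{"delta_pos":[0,0,1.5],"turn":0,"jaw":-1},{"delta_pos":[0,0,0],"turn":0,"jaw":-1}]'

```text
time: 39.43
tool_pos: [0.5202, -0.0327, 0.2557]
tcp_rot: [2.138, 2.3, 0.002]
wrist_force: [0.2, 0.3, 5.6]
width: 0.003
grip_force: 2.6
```

```bash
python3 roll.py | grep -v mark
```

```text
yel scene [(27, [265.5, 245.1], [68, 22, 16, 7])] top [(3, [326.7, 318.0], [64, 92, 2, 3])]
blue scene [[302.5, 269.8], [232.9, 241.7]] top [[263.5, 267.8], [326.5, 263.7]]
39.6333 [ 0.5199 -0.0327  0.2557] [0.2 0.7 5.9]
```

At k=0 on the way back. Two more facets towards the robot.

Emit:
drive_tool --increments '[{"delta_pos":[0,-3,0.5],"turn":0,"jaw":-1},{"delta_pos":[0,-4,0.3],"turn":0,"jaw":-1},{"delta_pos":[0,-5,0],"turn":0,"jaw":-1},{"delta_pos":[0,-5,0],"turn":0,"jaw":-1},{"delta_pos":[0,-5,0],"turn":0,"jaw":-1},{"delta_pos":[0,-3.5,0],"turn":0,"jaw":-1},{"delta_pos":[0,0,0],"turn":0,"jaw":-1},{"delta_pos":[0,0,0],"turn":0,"jaw":-1}]'

```text
time: 40.3
tool_pos: [0.4952, -0.0349, 0.2567]
tcp_rot: [2.136, 2.298, 0.004]
wrist_force: [-0.1, 0.1, 13.5]
width: 0.001
grip_force: 6.3
```

Emit:
drive_tool --increments '[{"delta_pos":[0,0,-3],"turn":0,"jaw":-1},{"delta_pos":[0,0,-4],"turn":0,"jaw":-1},{"delta_pos":[0,6.5,0],"turn":0,"jaw":-1},{"delta_pos":[0,6.5,0],"turn":0,"jaw":-1},{"delta_pos":[0,0,3],"turn":0,"jaw":-1},{"delta_pos":[0,0,2],"turn":0,"jaw":-1},{"delta_pos":[0,0,1.5],"turn":0,"jaw":-1},{"delta_pos":[0,0,0],"turn":0,"jaw":-1}]'

```text
time: 40.97
tool_pos: [0.5079, -0.0336, 0.2556]
tcp_rot: [2.138, 2.3, 0.003]
wrist_force: [-0.6, 1.2, 5.7]
width: -0.0
grip_force: 3.0
```

```bash
python3 roll.py | grep -v mark
```

```text
yel scene [(44, [259.0, 253.9], [62, 31, 16, 7])] top [(4, [300.5, 274.0], [38, 48, 2, 3])]
blue scene [[228.8, 248.0], [299.5, 274.2]] top [[263.7, 274.2], [327.0, 270.9]]
41.1667 [ 0.5077 -0.0337  0.2557] [-0.   1.5  6.7]
```

At k=−1 (mark at (259.0,253.9), predicted (258.8,254.4)). One more stroke.

Emit:
drive_tool --increments '[{"delta_pos":[0,-3,0.5],"turn":0,"jaw":-1},{"delta_pos":[0,-4,0.3],"turn":0,"jaw":-1},{"delta_pos":[0,-5,0],"turn":0,"jaw":-1},{"delta_pos":[0,-5,0],"turn":0,"jaw":-1},{"delta_pos":[0,-5,0],"turn":0,"jaw":-1},{"delta_pos":[0,-3.5,0],"turn":0,"jaw":-1},{"delta_pos":[0,0,0],"turn":0,"jaw":-1},{"delta_pos":[0,0,0],"turn":0,"jaw":-1}]'

```text
time: 41.83
tool_pos: [0.483, -0.0358, 0.2567]
tcp_rot: [2.136, 2.298, 0.005]
wrist_force: [-1.5, 0.5, 15.5]
width: 0.005
grip_force: 7.1
```

Emit:
drive_tool --increments '[{"delta_pos":[0,0,-3],"turn":0,"jaw":-1},{"delta_pos":[0,0,-4],"turn":0,"jaw":-1},{"delta_pos":[0,-5,0],"turn":0,"jaw":-1},{"delta_pos":[0,-5,0],"turn":0,"jaw":-1},{"delta_pos":[0,0,0],"turn":0,"jaw":-1}]'

```text
time: 42.25
tool_pos: [0.4697, -0.0362, 0.2598]
tcp_rot: [-2.137, -2.299, 0.003]
wrist_force: [0.7, 0.6, -0.2]
width: 0.001
grip_force: 0.0
```

```bash
python3 roll.py | grep -v mark
```

```text
yel scene [(47, [252.7, 264.9], [55, 42, 16, 7])] top [(3, [270.7, 317.3], [8, 92, 2, 2])]
blue scene [[224.7, 254.1], [296.3, 278.7]] top [[327.4, 274.4], [264.4, 285.8]]
42.45 [ 0.4711 -0.0363  0.2606] [ 0.2  0.7 -0. ]
```

k=−2 reached (mark (252.7,264.9), predicted (252.4,264.9)). Now roll upright again.

Emit:
drive_tool --increments '[{"delta_pos":[1,0,3],"turn":0,"jaw":-1},{"delta_pos":[0,0,2],"turn":0,"jaw":-1},{"delta_pos":[0,0,2],"turn":0,"jaw":-1},{"delta_pos":[0,0,0],"turn":0,"jaw":-1}]'

```text
time: 42.78
tool_pos: [0.4733, -0.0351, 0.2565]
tcp_rot: [2.137, 2.298, 0.006]
wrist_force: [-1.1, 2.3, 12.5]
width: -0.002
grip_force: 6.1
```

Emit:
drive_tool --increments '[{"delta_pos":[0,3,0.5],"turn":0,"jaw":-1},{"delta_pos":[0,4,0],"turn":0,"jaw":-1},{"delta_pos":[0,5,0],"turn":0,"jaw":-1},{"delta_pos":[0,5,0],"turn":0,"jaw":-1},{"delta_pos":[0,5,0],"turn":0,"jaw":-1},{"delta_pos":[0,3.5,0],"turn":0,"jaw":-1},{"delta_pos":[0,0,0],"turn":0,"jaw":-1},{"delta_pos":[0,0,0],"turn":0,"jaw":-1}]'

```text
time: 43.45
tool_pos: [0.4993, -0.0329, 0.2567]
tcp_rot: [2.137, 2.298, 0.008]
wrist_force: [-1.5, 4.5, 14.9]
width: -0.001
grip_force: 7.7
```

Emit:
drive_tool --increments '[{"delta_pos":[0,0,-3],"turn":0,"jaw":-1},{"delta_pos":[0,0,-4],"turn":0,"jaw":-1},{"delta_pos":[0,-6.5,0],"turn":0,"jaw":-1},{"delta_pos":[0,-6.5,0],"turn":0,"jaw":-1},{"delta_pos":[0,0,3],"turn":0,"jaw":-1},{"delta_pos":[0,0,2],"turn":0,"jaw":-1},{"delta_pos":[0,0,1.5],"turn":0,"jaw":-1},{"delta_pos":[0,0,0],"turn":0,"jaw":-1}]'

```text
time: 44.12
tool_pos: [0.4851, -0.0343, 0.2563]
tcp_rot: [2.138, 2.298, 0.005]
wrist_force: [-1.4, 2.9, 13.5]
width: -0.002
grip_force: 7.0
```

```bash
python3 roll.py | grep -v mark
```

```text
yel scene [(13, [265.2, 254.6], [73, 33, 5, 4])] top [(4, [326.8, 317.8], [64, 92, 2, 3])]
blue scene [[229.4, 247.2], [299.8, 273.7]] top [[326.8, 267.0], [264.0, 278.8]]
44.3167 [ 0.4851 -0.0343  0.2563] [-2.1  2.5 14.8]
```

k=−1; last stroke, then lift clear.

Emit:
drive_tool --increments '[{"delta_pos":[0,3,0],"turn":0,"jaw":-1},{"delta_pos":[0,4,0],"turn":0,"jaw":-1},{"delta_pos":[0,5,0],"turn":0,"jaw":-1},{"delta_pos":[0,5,0],"turn":0,"jaw":-1},{"delta_pos":[0,5,0],"turn":0,"jaw":-1},{"delta_pos":[0,3,0],"turn":0,"jaw":-1},{"delta_pos":[0,0,0],"turn":0,"jaw":-1},{"delta_pos":[0,0,0],"turn":0,"jaw":-1}]'

```text
time: 44.98
tool_pos: [0.5106, -0.0321, 0.2568]
tcp_rot: [2.138, 2.298, 0.007]
wrist_force: [-1.4, 5.2, 15.9]
width: 0.004
grip_force: 7.7
```

Emit:
drive_tool --increments '[{"delta_pos":[0,0,-2],"turn":0,"jaw":-1},{"delta_pos":[0,0,-3],"turn":0,"jaw":-1},{"delta_pos":[0,0,-5],"turn":0,"jaw":-1},{"delta_pos":[0,0,-20],"turn":0,"jaw":-1},{"delta_pos":[-20,-30,-30],"turn":0,"jaw":-1},{"delta_pos":[-40,0,0],"turn":0,"jaw":-1},{"delta_pos":[-40,0,0],"turn":0,"jaw":-1},{"delta_pos":[-40,0,0],"turn":0,"jaw":-1}]'

```text
time: 45.65
tool_pos: [0.4916, -0.173, 0.3114]
tcp_rot: [2.136, 2.301, 0.001]
wrist_force: [1.6, 1.5, 0.9]
width: 0.003
grip_force: 0.0
```

Emit:
drive_tool --increments '[{"delta_pos":[-20,0,0],"turn":0,"jaw":-1},{"delta_pos":[0,0,0],"turn":0,"jaw":-1},{"delta_pos":[0,0,0],"turn":0,"jaw":-1}]'

```text
time: 45.9
tool_pos: [0.4931, -0.1929, 0.31]
tcp_rot: [-2.141, -2.297, 0.0]
wrist_force: [0.3, 0.7, 0.1]
width: 0.001
grip_force: 0.0
```

```bash
python3 roll.py; python3 - <<'E'
from h import *
c=bot.read_camera("top")["pixels"][243:288,255:335]; s=bot.read_camera("scene")["pixels"][222:292,215:320]
a=cv2.resize(c,None,fx=7,fy=7,interpolation=cv2.INTER_CUBIC)[:280]; b=cv2.resize(s,(480,320),interpolation=cv2.INTER_CUBIC); b=cv2.copyMakeBorder(b,0,0,0,80,cv2.BORDER_CONSTANT)
cv2.imwrite("pics/end.png",cv2.cvtColor(np.vstack([a,b]),cv2.COLOR_RGB2BGR))
E
```

```text
yel scene [(58, [265.8, 245.6], [68, 22, 17, 8])] top [(49, [295.2, 264.5], [26, 38, 15, 4])]
blue scene [[302.5, 270.0], [232.6, 242.2]] top [[263.3, 267.6], [326.6, 261.2]]
-3 mark scene [247.  275.8] top [296.5 293. ] plates scene [[221.5, 258.0], [294.4, 284.2]]
-2 mark scene [252.4 264.9] top [295.9 284.6] plates scene [[225.3, 254.1], [297.7, 279.6]]
-1 mark scene [258.8 254.4] top [295.4 274.8] plates scene [[229.2, 250.2], [301.0, 275.2]]
0 mark scene [265.8 245.4] top [295.  264.4] plates scene [[232.9, 246.4], [304.2, 270.9]]
1 mark scene [272.7 238.8] top [294.6 254.3] plates scene [[236.5, 242.6], [307.3, 266.6]]
2 mark scene [278.8 234.8] top [294.4 245.4] plates scene [[240.1, 239.0], [310.3, 262.5]]
3 mark scene [284.  233.2] top [294.3 238.2] plates scene [[243.6, 235.4], [313.3, 258.4]]
46.1 [ 0.4933 -0.1907  0.3101] [ 0.9  1.1 -0.1]
```

View pics/end.png

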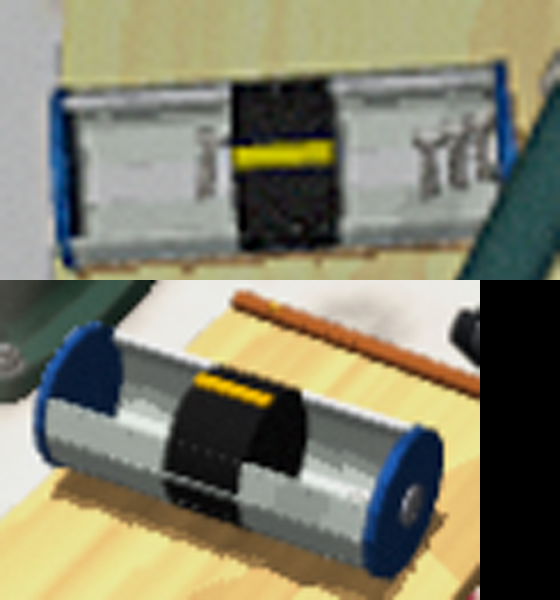

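The final picture shows all four bolts in the drum: one left of the band at (205,160), and three right of it at about (430,165), (458,158) and (485,150). The mark is on top and the drum is upright, so I hand in the job.

```bash
python3 -c "
from workcell import bot
print(bot.finish_job())"
```

```text
the job is handed in; nothing more can be done
None
```

The job is handed in: all four bolts are inside the drum, it was tumbled two facets each way and rests with its windows up, and the seal is still in the tray; no verdict was returned.

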